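# Restock the hooded soap tray and lock it in

### The arm

A 6-joint arm with a two-finger parallel gripper is mounted at the origin on the work surface. World frame = base frame: x ahead of the robot, y to its left, z up, the work surface at z = 0. Lengths are in m, angles in rad, forces in N, time in s.
With the tool pointing down it reaches from about 0.3 to 0.775 m from the base axis. Payload 14.6 kg.
Tool frame: the origin (TCP) lies between the finger pads, 19 mm behind the fingertips; this is the grasp point; z points along the fingers, y is the line along which they close (so a half turn about z gives the same grasp; the last joint's range is limited). The gripper opens to 85 mm and grips with 20 to 120 N. Pads are 22 mm wide; open, the fingers measure 114 mm over their backs; the gripper's body (76 mm by 85 mm) begins 54 mm behind the grasp point. The pads swing forward as they close: fully open they stand 13 mm farther back than shut.
Start: joints at [1.177, 0.3, 1.521, -0, 1.321, -0.067], TCP at [0.177, 0.521, 0.25] pointing down, gripper open.
Joint ranges: [-3.03, 3.03], [-0.79, 2.21], [0.23, 2.52], [-1.04, 4.18], [0, 3.07], [-2.55, 2.55]. Speed limits (rad/s): [2.22, 2.22, 2.57, 3.14, 3.14, 3.14].

### API

Orientations are given as a unit quaternion [w, x, y, z].
In Python, from bench import robot gives the robot as it stands.
- The arm moves only by the tool apply_moves, never from a script. Its arguments are lists of equal length, an entry for each row: "travel": the shift along the tool's x, y, z as a fraction of full scale, a list of three; "spin": the turn about the tool's z as a fraction of full scale; "claw": the opening, from -1 (shut) to 1 (fully open). In form: {"travel": [[tx, ty, tz], ...], "spin": [spin, ...], "claw": [claw, ...]}. A call has 1 to 5 rows; each row shifts and turns the commanded pose from where the row before left it, along the tool's axes as they then stand; what a row does not reach is not made up. Full scale, the value 1, is 0.75 m for a shift and 0.08 rad for a turn. A row lasts 1/12 s, in which the tool goes at most 41.7 mm and 7.16 degrees, less where a joint would pass 70% of its speed; a pose out of reach is approached as far as the arm can. A call with a number of a shift or a turn outside -1 to 1 is refused whole. A call with a gripper value outside its range is refused whole. The fingers move at their own pace and stop on an object; the grip force is fixed at half the most. Time passes only in rows, so rows that do not move let the fingers close. It gives the time, the measured TCP pose, the force, the opening and the grip force at its end, in the units of the state.
- robot.get_state(): the state, without advancing time (a new reading comes with each control period).
- robot.snapshot(name): name is "side" or "top"; returns a dict with "color" (420x560x3 uint8, red, green, blue), "camera_matrix" (3x3 intrinsics, pixels), "R" (3x3) and "t" (3): a world point X has camera coordinates R X + t. Camera axes: x right, y down, z forward; pixel columns grow to the right and rows downward; lengths in m; the calibration is good to about 2 mm. A picture is of the moment at which its call begins. There is no depth.
- robot.close_job(): hands the job in; it is judged then, once.
The state is a dict: "clock": time; "joint_pos": joint angles; "qvel": joint speeds; "tau": joint torques, N m; "tool_pos": TCP position; "ee_rot": TCP orientation; "ft_force": force on the tool from outside, world axes, zero at the start; "ft_torque": the same for the moment, N m; "width": opening from 0.0 (shut) to 1.0 (fully open); "finger_force": force on a finger pad.
Only numpy, scipy, OpenCV 4.12 (cv2) and the standard library are available. Lean on these libraries where they do the work, as an engineer would, in place of code of your own. Each camera call takes 0.05 s, during which the arm holds its last target. There are 200 camera calls.

### The job

Take the nail brush out of the white soap tray and leave it on the shelf clear of the tray, and lay every small guest soap in the tray's well, flat on its floor with none on top of another. Then slide the tray fully home into the steel hood and screw the knurled lock knob on its roof clockwise all the way down to its stop. Leave everything else on the shelf where it is.

Things in the scene. Friction and masses are not known exactly. Their poses are not given: they have to be found in the camera images.
- tray: White ceramic soap tray, 204 mm long, 68 wide, about 0.4 kg, loose on the shelf. Origin: underside, below the middle of the soap well; x to its back end (the end that enters the hood first), z up. The well inside: x -66 to +66, y -29 to +29 mm, floor 4 mm above the underside; its side and back walls are low, tops 11 mm above the underside; the front wall is 24 mm high.
- tray_catch (a point): Front of the tray's catch wall (front wall of the well, tray x -71 to -66 mm, 24 mm high), at the underside. In front of it lies an open groove across the tray (x -87 to -71), into which the lock pin drops, then the front panel (x -93 to -87, 26 mm high, 68 wide).
- tray_lug (a point): On the tray's pull lug, the point to grip: 116 mm in front of the tray's origin, 26 mm above its underside, axes as the tray's. The lug (tray x -133 to -93 mm, 18 mm wide in y, 32 high) sticks out in front of the front panel and is gripped across its 18 mm. With the tray home this point is 21 mm outside the mouth of the hood.
- tray_back (a point): Middle of the tray's back end at its underside, 71 mm behind its origin, axes as the tray's. The back corners are cut off at about 45 degrees over 10 mm, as a lead-in: the back end is some 47 mm wide. The hood's back wall is the stop: the tray is home when its back end touches it, the tray's origin 95 mm inside the mouth and the front panel just inside it.
- hood: Brushed steel hood fixed to the shelf: a low box without a floor, open at the front, so the tray slides on the tile straight into it. Origin: middle of the mouth, at shelf level; x points into the bay, z up; it stands somewhat turned. Inside 72 mm wide (y -36 to +36), 34 high, 166 deep. Walls and roof 3 mm: outside 78 mm wide, roof top 37 mm above the shelf.
- lock (a joint): Captive lock screw in the hood's roof, rad: 0 fully up, 12.5 fully down at its stop (about two turns); starts between 0 and 1.5. Grows when the knob is turned clockwise seen from above; sinks 12 mm over the 12.5 rad; turns easily (about 0.05 N m) and stays where it is left.
- lock_pin (a point): Lower end of the lock screw's pin, 8 mm thick, on the axis: 29 mm above the shelf when up, 17 mm when down. It drops into the tray's groove in front of the catch wall, and lands on that wall if the tray is more than about 4 mm short of home. Soaps on the tray floor (tops 26 mm above the shelf) pass under the raised pin.
- lock_top (a point): Centre of the top of the lock screw's round knurled knob, 34 mm across and 16 mm tall; its axis is 16 mm inside the mouth, on the hood's middle line. 72 mm above the shelf when fully up, 60 mm when down. Below the knob on the roof is only a boss, 22 mm wide and 6 high: with the TCP level with the knob's top, the fingertips clear the roof.
- nailbrush: Wooden nail brush, 82 x 30 x 28 mm, left lying in the well of the tray. Origin: centre of its underside; x along its length, z up; the 30 mm wide wood is the upper half.
- soap1_mid (a point): Centre of a small cream guest soap, 26 mm (x) by 40 mm (y) by 22 mm (z), edges rounded, lying flat on the shelf; two to four of the four are there.
- soap2_mid (a point): Centre of a small cream guest soap, 26 mm (x) by 40 mm (y) by 22 mm (z), edges rounded, lying flat on the shelf; two to four of the four are there.
- soap3_mid (a point): Centre of a small cream guest soap, 26 mm (x) by 40 mm (y) by 22 mm (z), edges rounded, lying flat on the shelf; two to four of the four are there.
- soap4_mid (a point): Centre of a small cream guest soap, 26 mm (x) by 40 mm (y) by 22 mm (z), edges rounded, lying flat on the shelf; two to four of the four are there.
- travel_case: Closed round grey silicone travel case, 100 mm across with 112 mm over its clips, 40 mm high; origin centre of its underside. Bystander.
- hairbrush: Wooden hairbrush lying bristles down, 225 mm long (x -150 to +73 mm), 62 mm wide, 33 mm high; origin at its underside. Bystander.
- perfume: Glass perfume bottle, 36 x 56 mm, 102 mm high; origin centre of its underside. Bystander.
- tweezers: Steel tweezers, 95 x 9 x 12 mm, lying; origin centre of the underside. Bystander.
- bath_bar: Full-size bath soap, 90 x 60 x 30 mm; origin centre of its underside. Bystander: it does not belong on the tray.
- tumbler: White ceramic tumbler with two toothbrushes, 74 mm across, 180 mm high in all; origin centre of its underside. Bystander.
There are look-alikes about, which are no part of the job. Of the things like the tray, leave any that is blue; of the rest the larger one is meant. Of the things like the nailbrush, leave any that is yellow; of the rest the smaller one is meant.

How it is judged:
By the outcome, as a careful person would: the job done as asked, in the order asked, and still so for the second after the job is handed in, with the robot touching nothing.
Of soap1, soap2, soap3, soap4 only 2 to 4 are there at a start; the rules pass over those that are not, and their reading is None.
At some moment in a run one of soap1, soap2, soap3, soap4 may be knocked a few centimetres aside while the robot is not near it.
Once in a run the grip may slacken for a moment while it holds something.
It also fails if it takes over 210 s, if anything falls off the work surface, if the arm or the gripper's body presses on something with over 40 N, if the wrist force passes 120 N, or if a joint passes its speed limit or range.

## Working session

There is one attempt and no reset: what is moved stays moved. The work goes in short steps, Python scripts to look and compute and a tool call to move; the robot and the scene stay as the last step left them, time stands still between calls to the robot, and variables do not carry over. Pictures are saved under pics/ and viewed, at most 14 in all, crops included, and the job is handed in when it is done.

Besides the shell and the picture viewer there is one more tool, called as name([rows], argument=value, ...), one row to a line, values as JSON. apply_moves: Moves the arm, as the interface text tells. Its arguments: {"type":"object","properties":{"travel":{"type":"array","items":{"type":"array","items":{"type":"number"}}},"spin":{"type":"array","items":{"type":"number"}},"claw":{"type":"array","items":{"type":"number"}}},"required":["travel","spin","claw"]}

```bash
ls; mkdir -p pics
python3 - <<'E'
from bench import robot
import cv2,numpy as np
for n in("top","side"):
    s=robot.snapshot(n); cv2.imwrite(f"pics/{n}0.png",s["color"][:,:,::-1]); np.savez(f"{n}0.npz",**s)
    print(n,s["camera_matrix"].tolist(),s["R"].round(4).tolist(),s["t"].round(4).tolist())
s=robot.get_state();print(s)
E
```

```text
pics
top [[397.32825022348106, 0.0, 282.02904483652867], [0.0, 397.32825022348106, 212.31426429941232], [0.0, 0.0, 1.0]] [[-0.0849, -0.9964, 0.0042], [-0.9693, 0.0816, -0.232], [0.2308, -0.0237, -0.9727]] [0.1083, 0.5477, 1.0639]
side [[394.39589717003935, 0.0, 281.6863713866], [0.0, 394.39589717003935, 206.55207835725724], [0.0, 0.0, 1.0]] [[0.9916, -0.1276, -0.0193], [-0.1035, -0.6969, -0.7096], [0.0771, 0.7057, -0.7043]] [-0.5147, 0.1742, 1.0468]
{'clock': 0.1, 'joint_pos': array([ 1.17739926e+00,  3.00421654e-01,  1.52147796e+00, -4.05625869e-05,
        1.32071949e+00, -6.66025681e-02]), 'qvel': array([ 0.00082377, -0.00109373, -0.00260805,  0.00060069,  0.00028935,
        0.00024063]), 'tau': array([ 5.85158286e-04, -5.44370198e+01, -3.62373805e+01, -1.91684757e-05,
        2.99464817e-03, -2.45993988e-06]), 'tool_pos': array([0.17649855, 0.52072174, 0.24949206]), 'ee_rot': array([-9.78731691e-05,  1.62666157e-01,  9.86681031e-01, -5.04188919e-04]), 'ft_force': array([ 0.19524136, -0.10493236, -1.54952602]), 'ft_torque': array([0.0070463 , 0.01234095, 0.0333148 ]), 'finger_force': 0.0, 'width': 0.9988103592462595}
```

View pics/top0.png

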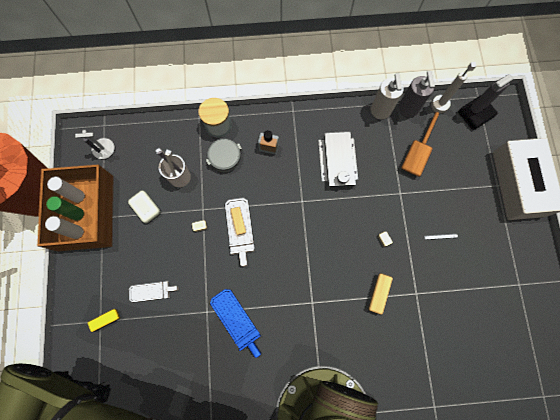

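View pics/side0.png

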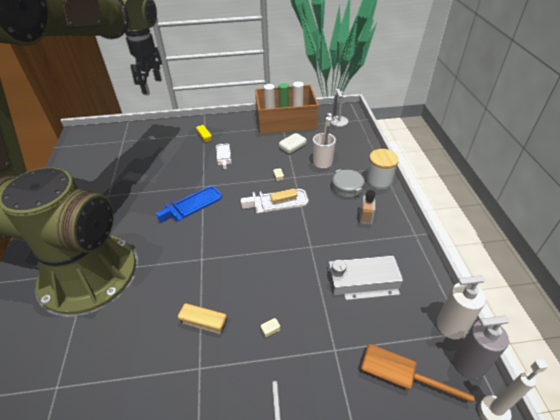

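Top view:
- **Trays:** the white one with the brush is at (238,230), a smaller white one is at (152,292), and a blue one is at (236,322). I choose the one at (238,230), which is larger and not blue.
- **Brushes:** one is in the tray at (238,221), a larger wooden one is at (380,294), and a yellow one is at (103,320). I choose the one in the tray.
- **Soaps:** two are visible, at (199,226) and (386,239). The bath bar at (143,206) is not one of them.
- **Hood:** it is at (340,160), with its knob at (343,177).

Next I take a close crop and measurements.

```bash
cat > h.py <<'E'
import cv2,numpy as np
from bench import robot
def snap(n):
    s=robot.snapshot(n); s["color"]=s["color"].copy(); return s
def cast(s,uv,z):
    uv=np.atleast_2d(np.asarray(uv,float)); K,R,t=s["camera_matrix"],s["R"],s["t"]
    d=(np.c_[uv,np.ones(len(uv))]@np.linalg.inv(K).T)@R; c=-R.T@t
    return (c+d*((z-c[2])/d[:,2])[:,None])[:,:2]
def proj(s,X):
    p=np.atleast_2d(X)@s["R"].T+s["t"]; p=p@s["camera_matrix"].T; return p[:,:2]/p[:,2:]
def ortho(s,x0,x1,y0,y1,z,k=2):
    """metric picture of plane z, k px per mm; row 0 = x1 (far), col 0 = y1 (left)"""
    q=np.float32([[x1,y1,z],[x1,y0,z],[x0,y0,z],[x0,y1,z]]); W,H=int((y1-y0)*1000*k),int((x1-x0)*1000*k)
    M=cv2.getPerspectiveTransform(np.float32(proj(s,q)),np.float32([[0,0],[W,0],[W,H],[0,H]]))
    return cv2.warpPerspective(s["color"],M,(W,H),flags=cv2.INTER_CUBIC)
def mask_soap(c):  # cream
    h=cv2.cvtColor(c,cv2.COLOR_RGB2HSV); return cv2.inRange(h,(18,20,130),(35,110,255))
def st():
    s=robot.get_state(); R=quat(s["ee_rot"])
    print("t %.2f"%s["clock"],"tcp",s["tool_pos"].round(4),"yaw(y-axis) %.4f"%np.arctan2(R[1,1],R[0,1]),"xax",R[:,0].round(3),"zax",R[:,2].round(3),"q6 %.2f"%s["joint_pos"][5],"w %.3f"%s["width"],"ff %.1f"%s["finger_force"],"F",s["ft_force"].round(1)); return s,R
def quat(q):
    from scipy.spatial.transform import Rotation as Ro
    return Ro.from_quat(np.r_[q[1:],q[0]]).as_matrix()
def comps(s,m,z,amin=15):
    for c in cv2.findContours(m,cv2.RETR_EXTERNAL,cv2.CHAIN_APPROX_NONE)[0]:
        if cv2.contourArea(c)<amin: continue
        w=cast(s,c[:,0],z)*1000; r=cv2.minAreaRect(np.float32(w)); u=c[:,0].mean(0)
        b=cv2.boxPoints(r); e=[b[1]-b[0],b[2]-b[1]]; e=max(e,key=np.linalg.norm)
        print(u.round(),"ctr mm",np.round(r[0],1),"size",np.round(sorted(r[1]),1),"long-axis yaw %.1f"%(np.degrees(np.arctan2(e[1],e[0]))%180))
E
python3 - <<'E'
from h import *
s=dict(np.load("top0.npz")); d=dict(np.load("side0.npz"))
c=s["color"]; hsv=cv2.cvtColor(c,cv2.COLOR_RGB2HSV)
for n,p in dict(soapA=(199,226),soapB=(386,239),bar=(143,206),brush=(238,221),tray=(241,245),big=(380,294),hood=(340,155)).items(): print(n,hsv[p[1],p[0]])
print("soap top"); comps(s,mask_soap(c),.022)
print("soap side"); comps(d,mask_soap(d["color"]),.022)
w=cv2.inRange(hsv,(0,0,150),(180,40,255)); print("white top"); comps(s,w,.011,100)
b=cv2.inRange(hsv,(10,90,120),(25,220,255)); print("brown"); comps(s,b,.032,60)
print(cast(s,[(343,177)],.072), cast(s,[[560,0],[0,420]],0))
a=cv2.resize(c[185:275,180:300],None,fx=5,fy=5,interpolation=2)
e=cv2.resize(c[120:200,305:375],None,fx=5,fy=5,interpolation=2)
o=np.zeros((600,800,3),np.uint8); a=a[:450,:450]; o[:450,:450]=a[:, :450]; o[:400,450:800]=e; cv2.imwrite("pics/crop1.png",o[:,:,::-1])
E
```

```text
soapA [ 33  35 239]
soapB [ 42   5 238]
bar [ 38  12 238]
brush [ 23 112 236]
tray [ 15  12 129]
big [ 24 111 236]
hood [ 68   4 240]
soap top
[350. 413.] ctr mm [  7.9 -71.2] size [ 6.2 32.7] long-axis yaw 67.9
[327. 375.] ctr mm [106.7 -19.3] size [ 27.3 123.5] long-axis yaw 77.1
[381. 294.] ctr mm [ 307.7 -199.1] size [ 33.2 101.4] long-axis yaw 156.3
[ 10. 301.] ctr mm [344.4 807.8] size [112.3 292.6] long-axis yaw 4.5
[198. 224.] ctr mm [550.5 308.6] size [17.9 23.3] long-axis yaw 87.8
[ 18. 237.] ctr mm [565.8 817.5] size [127.5 149.7] long-axis yaw 4.5
[143. 206.] ctr mm [618.6 468. ] size [59.1 90. ] long-axis yaw 36.4
[530. 202.] ctr mm [ 535.7 -676.2] size [ 76.5 157. ] long-axis yaw 42.1
[ 34. 143.] ctr mm [850.8 803.1] size [53.  94.2] long-axis yaw 44.8
[217. 118.] ctr mm [880.5 239.2] size [19.8 56.8] long-axis yaw 96.6
[213. 103.] ctr mm [936.6 246.3] size [15.9 79. ] long-axis yaw 91.6
[437. 104.] ctr mm [ 875.1 -454.8] size [18.6 24.6] long-axis yaw 7.1
[387.  92.] ctr mm [ 930.8 -307.4] size [15.9 38.5] long-axis yaw 171.7
[17. 54.] ctr mm [1165.2  873.8] size [  8.
[... 2203 characters left out ...]
5.2] size [48.9 54.9] long-axis yaw 48.8
[547.  83.] ctr mm [ 924.  -833.7] size [74.6 75.6] long-axis yaw 71.7
[328.  98.] ctr mm [796.7  61.8] size [ 614.3 1724.1] long-axis yaw 91.0
brown
[381. 293.] ctr mm [ 308.3 -193.6] size [ 40.3 108.8] long-axis yaw 155.9
[238. 220.] ctr mm [549.8 191.7] size [28.6 79.9] long-axis yaw 10.8
[ 68. 205.] ctr mm [640.5 683.3] size [171.5 234.4] long-axis yaw 179.9
[268. 142.] ctr mm [788.   83.4] size [26.2 47.7] long-axis yaw 71.8
[423. 145.] ctr mm [ 748.7 -392.3] size [ 60.1 219.8] long-axis yaw 148.3
[213. 111.] ctr mm [903.6 247.3] size [88.5 93.5] long-axis yaw 85.3
[[ 0.64254364 -0.12208205]] [[ 1.24116158 -0.96125489]
 [ 0.06624716  0.85741573]]
```

View pics/crop1.png

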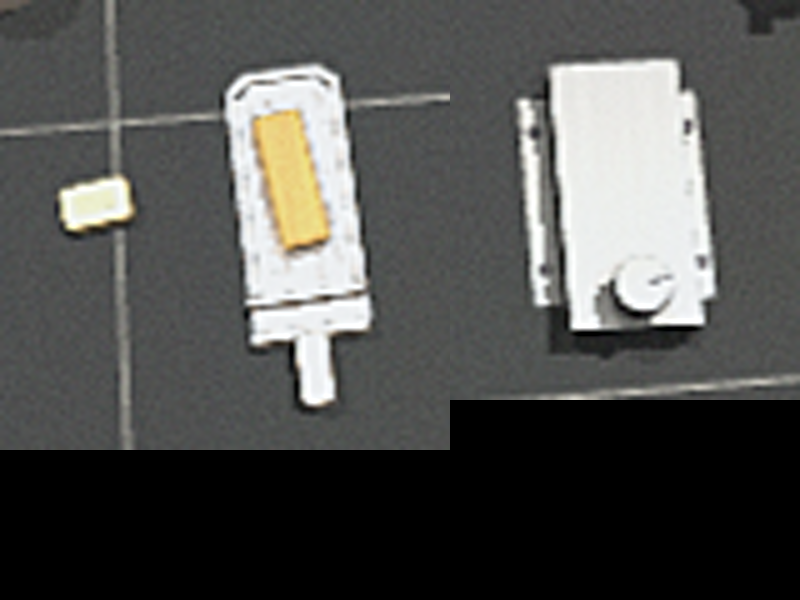

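The crop shows the large white tray with the brush in its well. Its lug points toward the robot, and the back end is at the top with cut corners. The soap is to its left, and the hood has the knob near its mouth. Next I rectify the hood at roof height and the tray at wall height from both views.

Run:
```python
from h import *
s=dict(np.load("top0.npz")); d=dict(np.load("side0.npz"))
print("cams",(-s["R"].T@s["t"]).round(3),(-d["R"].T@d["t"]).round(3))
o=np.hstack([ortho(v,.62,.82,-.20,-.07,.037,3) for v in(s,d)]);cv2.imwrite("pics/hood_o.png",o[:,:,::-1])
o=np.hstack([ortho(v,.40,.64,.13,.25,.011,2.5) for v in(s,d)]);cv2.imwrite("pics/tray_o.png",o[:,:,::-1])
```

```text
cams [0.294 0.089 1.162] [ 0.448 -0.683  0.851]
```

View pics/hood_o.png

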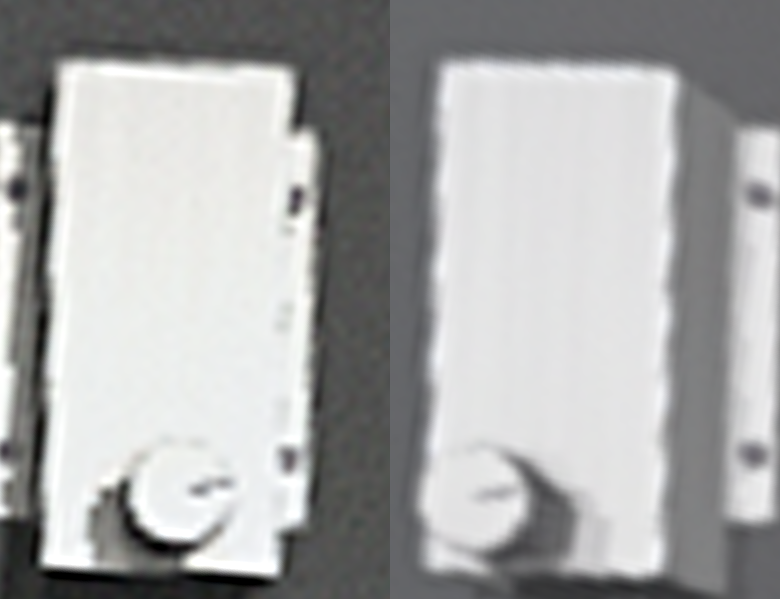

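View pics/tray_o.png

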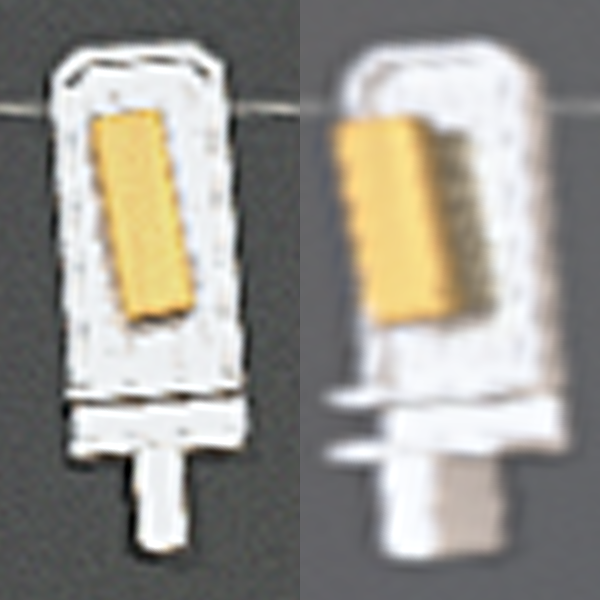

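Rectified pictures:
- **Hood:** roof front corners are at (42,569) and (279,577), back corners at (57,63) and (295,67). That puts the mouth at about (0.629, -0.122) with yaw -0.032 rad, and the sizes check out (79 × 169.5 mm).
- **Tray:** edges run (52,95)→(70,455) and (222,80)→(243,450), with the back at row 45. That gives a yaw of about 0.053 rad, origin about (0.551, 0.192) and lug about (0.435, 0.186).

Now the soaps, using upsampled contours.

```bash
cat >> h.py <<'E'
def soap(s,guess,half=.045,z=.022,thr=150):
    """rectified patch around guess at top height, bright blob -> centre, size, yaw of long axis"""
    x,y=guess; k=4; o=ortho(s,x-half,x+half,y-half,y+half,z,k); g=cv2.GaussianBlur(o.min(2) if False else o.max(2),(5,5),0)
    m=cv2.inRange(g,thr,255)
    for c in cv2.findContours(m,cv2.RETR_EXTERNAL,cv2.CHAIN_APPROX_NONE)[0]:
        if cv2.contourArea(c)<3000: continue
        r=cv2.minAreaRect(c); b=cv2.boxPoints(r); e=max([b[1]-b[0],b[2]-b[1]],key=np.linalg.norm)
        w=(x+half-r[0][1]/k/1000,y+half-r[0][0]/k/1000)
        print("blob",np.round(w,4),"size",np.round(np.sort(r[1])/k,1),"yaw long %.3f"%(np.arctan2(-e[0],-e[1])%np.pi))
def plan(target,yaw):
    """shift (mm) along tool axes to target, and turn (rad) so that tool y has given yaw (mod pi)"""
    s,R=st(); d=R.T@(np.array(target)-s["tool_pos"]); a=yaw-np.arctan2(R[1,1],R[0,1]); a=(a+np.pi/2)%np.pi-np.pi/2
    print("shift mm",(d*1000).round(1),"full-scale",(d/.75).round(4),"spin rad(tool) %.3f -> rows %.2f"%(-a,-a/.08))
E
python3 - <<'E'
from h import *
s=dict(np.load("top0.npz")); d=dict(np.load("side0.npz"))
for g in((.55,.303),(.463,-.234)):
    for v in(s,d):
        for t in(150,190): soap(v,g,thr=t)
plan((.4353,.1858,.2),0)
plan((.5498,.1917,.2),np.radians(100.8))
E
```

```text
blob [0.5473 0.3071] size [27.8 42.1] yaw long 1.726
blob [0.5469 0.307 ] size [25.7 40.5] yaw long 1.719
blob [0.5476 0.2999] size [29.6 61.5] yaw long 1.699
blob [0.5469 0.305 ] size [26.8 47.2] yaw long 1.699
blob [ 0.4627 -0.2321] size [27.3 40.3] yaw long 0.376
blob [ 0.4627 -0.2321] size [25.7 38.9] yaw long 0.373
blob [ 0.4634 -0.2345] size [34.6 42. ] yaw long 0.342
blob [ 0.4629 -0.2328] size [28.3 40.2] yaw long 0.378
t 0.10 tcp [0.1765 0.5207 0.2495] yaw(y-axis) 1.2440 xax [-0.947  0.321  0.   ] zax [-0.    -0.001 -1.   ] q6 -0.07 w 0.999 ff 0.0 F [ 0.2 -0.1 -1.5]
shift mm [-352.6 -234.1   49.7] full-scale [-0.4702 -0.3121  0.0663] spin rad(tool) 1.244 -> rows 15.55
t 0.10 tcp [0.1765 0.5207 0.2495] yaw(y-axis) 1.2440 xax [-0.947  0.321  0.   ] zax [-0.    -0.001 -1.   ] q6 -0.07 w 0.999 ff 0.0 F [ 0.2 -0.1 -1.5]
shift mm [-459.2 -191.7   49.7] full-scale [-0.6122 -0.2556  0.0662] spin rad(tool) -0.515 -> rows -6.44
```

apply_moves([
  [-0.0437,-0.0183,0],
  [-0.0437,-0.0183,0],
  [-0.0437,-0.0183,0],
  [-0.0437,-0.0183,0],
  [-0.0437,-0.0183,0],
], spin=[0,0,0,0,0], claw=[0.3,0.3,0.3,0.3,0.3])

```text
clock: 0.52
tool_pos: [0.3106, 0.4019, 0.2498]
ee_rot: [-0.0, 0.163, 0.987, -0.0]
ft_force: [0.9, -0.1, -0.6]
width: 0.653
finger_force: 0.0
```

apply_moves([
  [-0.0437,-0.0183,0],
  [-0.0437,-0.0183,0],
  [-0.0437,-0.0183,0],
  [-0.0437,-0.0183,0],
  [-0.0437,-0.0183,0],
], spin=[0,0,0,0,0], claw=[0.3,0.3,0.3,0.3,0.3])

```text
clock: 0.93
tool_pos: [0.4439, 0.2842, 0.2498]
ee_rot: [-0.0, 0.163, 0.987, -0.0]
ft_force: [0.3, 1.0, -0.3]
width: 0.649
finger_force: 0.0
```

apply_moves([
  [-0.0437,-0.0183,0],
  [-0.0437,-0.0183,0],
  [-0.0437,-0.0183,0],
  [-0.0437,-0.0183,0],
  [0,0,0],
], spin=[0,0,0,0,-0.94], claw=[0.3,0.3,0.3,0.3,0.3])

```text
clock: 1.35
tool_pos: [0.5525, 0.1876, 0.2491]
ee_rot: [-0.0, 0.128, 0.992, -0.001]
ft_force: [-0.1, -0.3, 0.2]
width: 0.653
finger_force: 0.0
```

apply_moves([
  [0,0,0.03],
  [0,0,0.03],
  [0,0,0.03],
  [0,0,0],
  [0,0,0],
], spin=[-1,-1,-1,-1,-1], claw=[0.3,0.3,0.3,0.3,0.3])

```text
clock: 1.77
tool_pos: [0.5488, 0.1914, 0.1805]
ee_rot: [-0.002, -0.076, 0.997, -0.0]
ft_force: [0.4, 0.1, 0.2]
width: 0.643
finger_force: 0.0
```

```bash
python3 -c "
from h import *
plan((.5498,.1917,.034),1.759)"
```

```text
t 1.77 tcp [0.5488 0.1914 0.1805] yaw(y-axis) 1.7230 xax [-0.988 -0.152  0.003] zax [-0.003 -0.001 -1.   ] q6 -1.45 w 0.643 ff 0.0 F [0.4 0.1 0.2]
shift mm [ -1.6   0.2 146.5] full-scale [-0.0021  0.0003  0.1954] spin rad(tool) -0.036 -> rows -0.45
```

apply_moves([
  [-0.002,0,0.045],
  [0,0,0.045],
  [0,0,0.045],
  [0,0,0.035],
  [0,0,0.025],
], spin=[-0.45,0,0,0,0], claw=[0.3,0.3,0.3,0.3,0.3])

```text
clock: 2.18
tool_pos: [0.5496, 0.1915, 0.0331]
ee_rot: [-0.002, -0.092, 0.996, -0.0]
ft_force: [-0.1, 0.3, -0.5]
width: 0.651
finger_force: 0.0
```

apply_moves([
  [0,0,0],
  [0,0,0],
  [0,0,0],
  [0,0,0],
  [0,0,0],
], spin=[0,0,0,0,0], claw=[0.3,-1,-1,-1,-1])

```text
clock: 2.6
tool_pos: [0.5517, 0.192, 0.038]
ee_rot: [0.001, -0.092, 0.996, 0.0]
ft_force: [-1.5, 0.1, 7.4]
width: 0.333
finger_force: 60.0
```

apply_moves([
  [0,0,0],
  [0,0,0],
  [0,0,-0.015],
  [0,0,-0.03],
  [0,0,-0.03],
], spin=[0,0,0,0,0], claw=[-1,-1,-1,-1,-1])

```text
clock: 3.02
tool_pos: [0.5506, 0.1917, 0.0938]
ee_rot: [-0.0, -0.092, 0.996, -0.0]
ft_force: [0.6, -0.2, -0.2]
width: 0.333
finger_force: 59.2
```

```bash
python3 -c "
from h import *
plan((.44,.315,.034),1.759)"
```

```text
t 3.02 tcp [0.5506 0.1917 0.0938] yaw(y-axis) 1.7552 xax [-0.983 -0.183  0.001] zax [-0.001 -0.    -1.   ] q6 -1.48 w 0.333 ff 59.2 F [ 0.6 -0.2 -0.2]
shift mm [ 86.1 141.5  59.9] full-scale [0.1148 0.1886 0.0798] spin rad(tool) -0.004 -> rows -0.05
```

apply_moves([
  [0.023,0.0377,0],
  [0.023,0.0377,0],
  [0.023,0.0377,0],
  [0.023,0.0377,0],
  [0.023,0.0377,0],
], spin=[0,0,0,0,0], claw=[-1,-1,-1,-1,-1])

```text
clock: 3.43
tool_pos: [0.4392, 0.316, 0.0938]
ee_rot: [0.001, -0.092, 0.996, 0.0]
ft_force: [-0.4, 0.1, -0.2]
width: 0.331
finger_force: 59.3
```

apply_moves([
  [0,0,0],
  [0,0,0.025],
  [0,0,0.025],
  [0,0,0.015],
  [0,0,0.006],
], spin=[0,0,0,0,0], claw=[-1,-1,-1,-1,-1])

```text
clock: 3.85
tool_pos: [0.4399, 0.3146, 0.0384]
ee_rot: [-0.001, -0.092, 0.996, -0.0]
ft_force: [0.2, 0.7, -0.5]
width: 0.333
finger_force: 59.3
```

```bash
python3 -c "
from h import *
st()
d=snap('side'); cv2.imwrite('pics/brush.png',cv2.resize(d['color'][100:300,130:360],None,fx=3,fy=3)[:,:,::-1])"
```

```text
t 3.85 tcp [0.4399 0.3146 0.0384] yaw(y-axis) 1.7551 xax [-0.983 -0.183  0.002] zax [-0.001 -0.001 -1.   ] q6 -1.20 w 0.333 ff 59.3 F [ 0.2  0.7 -0.5]
```

View pics/brush.png

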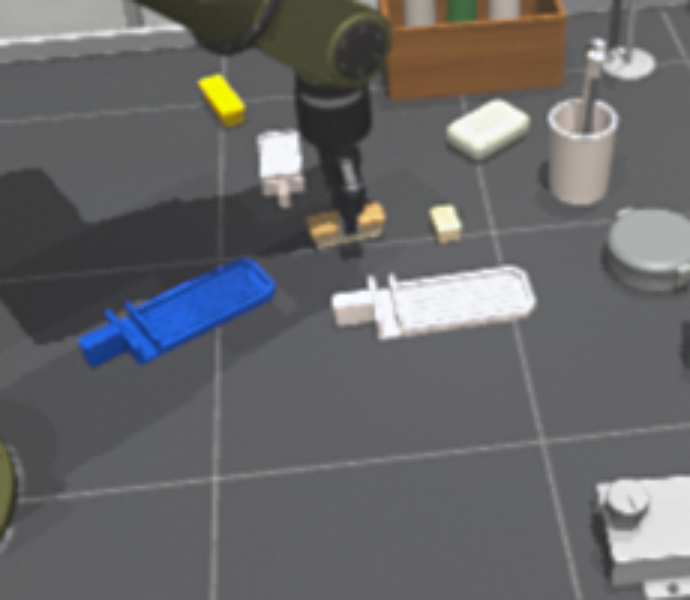

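The picture shows the brush in the gripper at (345,228), the tray empty at (450,300) and the soap at (446,223). I lower the brush, release it and go up.

apply_moves([
  [0,0,0.004],
  [0,0,0.002],
  [0,0,0],
  [0,0,0],
  [0,0,0],
], spin=[0,0,0,0,0], claw=[-1,-1,0.1,0.1,0.1])

```text
clock: 4.32
tool_pos: [0.4405, 0.3151, 0.0352]
ee_rot: [0.0, -0.092, 0.996, 0.0]
ft_force: [-0.1, 0.5, 0.9]
width: 0.547
finger_force: 0.0
```

apply_moves([
  [0,0,0],
  [0,0,-0.04],
  [0,0,-0.04],
  [0,0,-0.04],
  [0,0,-0.04],
], spin=[0,0,0,0,0], claw=[0.1,0.1,0.1,0.1,0.1])

```text
clock: 4.73
tool_pos: [0.44, 0.3149, 0.1563]
ee_rot: [0.0, -0.092, 0.996, 0.0]
ft_force: [1.1, -0.5, 0.7]
width: 0.55
finger_force: 0.0
```

```bash
python3 -c "
from h import *
s=snap('side');soap(s,(.547,.307),thr=190);soap(s,(.463,-.232),thr=190)
plan((.547,.307,.022),.15)
plan((.4627,-.232,.022),1.946)"
```

```text
blob [0.547  0.3047] size [26.6 47.4] yaw long 1.703
blob [ 0.4629 -0.2328] size [28.3 40.2] yaw long 0.381
t 4.78 tcp [0.4419 0.3161 0.1624] yaw(y-axis) 1.7553 xax [-0.983 -0.183 -0.008] zax [ 0.007  0.004 -1.   ] q6 -1.20 w 0.544 ff 0.0 F [1.6 0.6 6.8]
shift mm [-100.6  -28.6  141.1] full-scale [-0.1341 -0.0382  0.1881] spin rad(tool) -1.536 -> rows -19.20
t 4.78 tcp [0.4419 0.3161 0.1624] yaw(y-axis) 1.7553 xax [-0.983 -0.183 -0.008] zax [ 0.007  0.004 -1.   ] q6 -1.20 w 0.544 ff 0.0 F [1.6 0.6 6.8]
shift mm [  81.1 -543.   138.2] full-scale [ 0.1082 -0.724   0.1842] spin rad(tool) -0.191 -> rows -2.38
```

apply_moves([
  [-0.0447,-0.0127,0],
  [-0.0447,-0.0127,0],
  [-0.0447,-0.0127,0],
  [0,0,0.01],
  [0,0,0.01],
], spin=[0,0,0,1,1], claw=[0.1,0.1,0.1,0.1,0.1])

```text
clock: 5.2
tool_pos: [0.5458, 0.3048, 0.1392]
ee_rot: [0.0, -0.01, 1.0, 0.0]
ft_force: [-0.7, -1.0, -1.0]
width: 0.555
finger_force: 0.0
```

apply_moves([
  [0,0,0.01],
  [0,0,0.01],
  [0,0,0.01],
  [0,0,0.01],
  [0,0,0.01],
], spin=[1,1,1,1,1], claw=[0.1,0.1,0.1,0.1,0.1])

```text
clock: 5.62
tool_pos: [0.5443, 0.3053, 0.1018]
ee_rot: [0.0, 0.189, 0.982, -0.0]
ft_force: [0.3, -0.2, -0.5]
width: 0.548
finger_force: 0.0
```

apply_moves([
  [0,0,0.01],
  [0,0,0.01],
  [0,0,0.01],
  [0,0,0],
  [0,0,0],
], spin=[1,1,1,1,1], claw=[0.1,0.1,0.1,0.1,0.1])

```text
clock: 6.03
tool_pos: [0.5441, 0.3052, 0.0791]
ee_rot: [-0.0, 0.38, 0.925, -0.0]
ft_force: [-0.4, 0.1, 1.1]
width: 0.551
finger_force: 0.0
```

apply_moves([
  [0,0,0],
  [0,0,0],
  [0,0,0],
  [0,0,0],
  [0,0,0],
], spin=[1,1,1,1,1], claw=[0.1,0.1,0.1,0.1,0.1])

```text
clock: 6.45
tool_pos: [0.5443, 0.3053, 0.0796]
ee_rot: [0.0, 0.556, 0.831, 0.0]
ft_force: [-0.1, -0.3, -0.1]
width: 0.554
finger_force: 0.0
```

apply_moves([
  [0,0,0],
  [0,0,0],
  [0,0,0],
  [0,0,0],
  [0,0,0],
], spin=[1,1,1,0,0], claw=[0.1,0.1,0.1,0.1,0.1])

```text
clock: 6.87
tool_pos: [0.5443, 0.3053, 0.0797]
ee_rot: [-0.0, 0.649, 0.761, 0.0]
ft_force: [-0.2, -0.1, 0.9]
width: 0.549
finger_force: 0.0
```

```bash
python3 -c "
from h import *
plan((.547,.307,.023),.15)"
```

```text
t 6.87 tcp [0.5443 0.3053 0.0797] yaw(y-axis) 0.1577 xax [-0.157  0.988  0.   ] zax [-0.  0. -1.] q6 0.29 w 0.549 ff 0.0 F [-0.2 -0.1  0.9]
shift mm [ 1.2  2.9 56.7] full-scale [0.0016 0.0039 0.0756] spin rad(tool) 0.008 -> rows 0.10
```

apply_moves([
  [0.0016,0.004,0.02],
  [0,0,0.03],
  [0,0,0.023],
  [0,0,0],
  [0,0,0],
], spin=[0.1,0,0,0,0], claw=[0.1,0.1,0.1,0.1,-1])

```text
clock: 7.28
tool_pos: [0.5468, 0.3069, 0.0246]
ee_rot: [-0.0, 0.652, 0.758, -0.001]
ft_force: [0.3, 0.5, 0.6]
width: 0.424
finger_force: 0.0
```

apply_moves([
  [0,0,0],
  [0,0,0],
  [0,0,0],
  [0,0,-0.02],
  [0,0,-0.03],
], spin=[0,0,0,0,0], claw=[-1,-1,-1,-1,-1])

```text
clock: 7.7
tool_pos: [0.5463, 0.3066, 0.0616]
ee_rot: [-0.001, 0.653, 0.757, -0.001]
ft_force: [0.1, 0.4, 0.4]
width: 0.29
finger_force: 59.6
```

```bash
python3 -c "
from h import *
o=np.array([.551,.192]);a=.0535
p=o+.03*np.array([np.cos(a),np.sin(a)]);print(p)
plan((*p,.05),a)"
```

```text
[0.58095708 0.19360423]
t 7.70 tcp [0.5463 0.3066 0.0616] yaw(y-axis) 0.1475 xax [-0.147  0.989 -0.001] zax [-0.003 -0.001 -1.   ] q6 0.31 w 0.290 ff 59.6 F [0.1 0.4 0.4]
shift mm [-116.8   17.7   11.7] full-scale [-0.1558  0.0236  0.0156] spin rad(tool) 0.094 -> rows 1.18
```

apply_moves([
  [-0.039,0.0059,0],
  [-0.039,0.0059,0],
  [-0.039,0.0059,0],
  [-0.039,0.0059,0],
  [0,0,0],
], spin=[0,0,0,0,1], claw=[-1,-1,-1,-1,-1])

```text
clock: 8.12
tool_pos: [0.5833, 0.1895, 0.0633]
ee_rot: [0.001, 0.684, 0.73, 0.0]
ft_force: [-0.3, 1.0, -0.3]
width: 0.289
finger_force: 59.5
```

apply_moves([
  [0,0,0],
  [0,0,0],
  [0,0,0],
  [0,0,0.01],
  [0,0,0.01],
], spin=[0.18,0,0,0,0], claw=[-1,-1,-1,-1,-1])

```text
clock: 8.53
tool_pos: [0.5817, 0.1946, 0.0472]
ee_rot: [0.0, 0.687, 0.726, 0.0]
ft_force: [0.5, 0.6, 0.5]
width: 0.286
finger_force: 59.5
```

```bash
python3 -c "
from h import *
plan((.581,.1936,.0295),.0535)
d=snap('top'); cv2.imwrite('pics/place1.png',cv2.resize(d['color'][190:280,160:280],None,fx=5,fy=5)[:,:,::-1])"
```

```text
t 8.53 tcp [0.5817 0.1946 0.0472] yaw(y-axis) 0.0550 xax [-0.055  0.998  0.   ] zax [ 0.001  0.    -1.   ] q6 0.21 w 0.286 ff 59.5 F [0.5 0.6 0.5]
shift mm [-1.  -0.8 17.7] full-scale [-0.0013 -0.001   0.0236] spin rad(tool) 0.001 -> rows 0.02
```

View pics/place1.png

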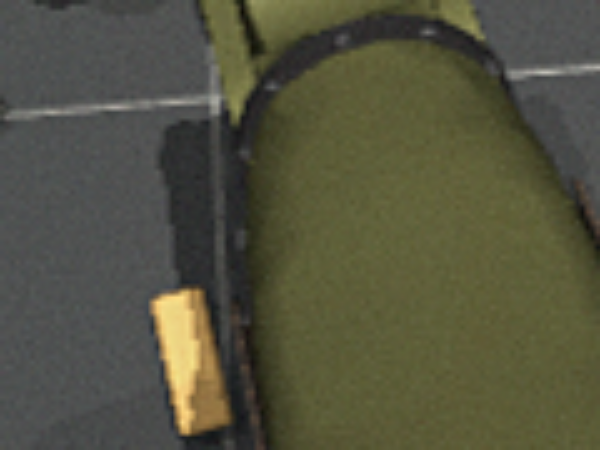

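The arm hides the tray from the top; only the released brush at (190,360) is visible, clear of the tray. I continue placing.

apply_moves([
  [-0.001,-0.001,0.012],
  [0,0,0.008],
  [0,0,0.003],
  [0,0,0],
  [0,0,0],
], spin=[0,0,0,0,0], claw=[-1,-1,-1,-1,-0.1])

```text
clock: 9.0
tool_pos: [0.581, 0.1931, 0.03]
ee_rot: [-0.0, 0.688, 0.726, -0.0]
ft_force: [-0.0, 0.0, 0.2]
width: 0.41
finger_force: 0.0
```

apply_moves([
  [0,0,0],
  [0,0,0],
  [0,0,-0.03],
  [0,0,-0.05],
  [0,0,-0.05],
], spin=[0,0,0,0,0], claw=[-0.1,-0.1,-0.1,-0.1,-0.1])

```text
clock: 9.42
tool_pos: [0.5804, 0.1929, 0.1278]
ee_rot: [-0.001, 0.688, 0.726, -0.001]
ft_force: [1.4, 0.2, 0.4]
width: 0.452
finger_force: 0.0
```

```bash
python3 -c "
from h import *
plan((.4627,-.232,.12),-1.196)
d=snap('side'); np.savez('side1.npz',**d); a=cv2.resize(d['color'][160:235,220:330],None,fx=6,fy=6); cv2.imwrite('pics/place2.png',a[:,:,::-1])
soap(d,(.463,-.232),thr=190)"
```

```text
t 9.42 tcp [0.5804 0.1929 0.1278] yaw(y-axis) 0.0528 xax [-0.053  0.999 -0.001] zax [-0.003 -0.001 -1.   ] q6 0.21 w 0.452 ff 0.0 F [1.4 0.2 0.4]
shift mm [-418.1 -139.9    8.4] full-scale [-0.5574 -0.1866  0.0112] spin rad(tool) 1.249 -> rows 15.61
blob [ 0.463  -0.2328] size [28.4 40.3] yaw long 0.381
```

View pics/place2.png

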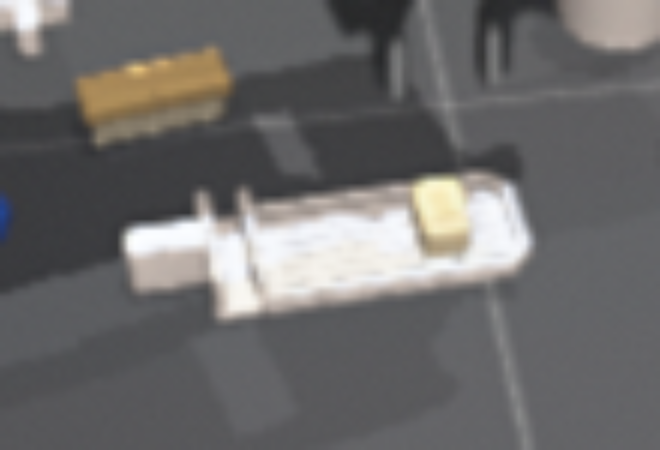

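The picture shows the soap lying in the well at (440,215) and the brush at (155,95), clear of the tray. Now soap B.

apply_moves([
  [-0.0465,-0.0156,0],
  [-0.0465,-0.0156,0],
  [-0.0465,-0.0156,0],
  [-0.0465,-0.0156,0],
  [-0.0465,-0.0156,0],
], spin=[0,0,0,0,0], claw=[0.1,0.1,0.1,0.1,0.1])

```text
clock: 9.88
tool_pos: [0.5311, 0.0144, 0.1275]
ee_rot: [0.0, 0.688, 0.726, 0.0]
ft_force: [0.5, -0.1, 0.0]
width: 0.552
finger_force: 0.0
```

apply_moves([
  [-0.0465,-0.0156,0],
  [-0.0465,-0.0156,0],
  [-0.0465,-0.0156,0],
  [-0.0465,-0.0156,0],
  [-0.0465,-0.0156,0],
], spin=[0,0,0,0,0], claw=[0.1,0.1,0.1,0.1,0.1])

```text
clock: 10.3
tool_pos: [0.4819, -0.163, 0.1276]
ee_rot: [0.0, 0.688, 0.726, 0.0]
ft_force: [0.9, 0.3, 0.7]
width: 0.552
finger_force: 0.0
```

apply_moves([
  [-0.0465,-0.0156,0],
  [-0.0465,-0.0156,0],
  [0,0,0],
  [0,0,0],
  [0,0,0],
], spin=[0,0,1,1,1], claw=[0.1,0.1,0.1,0.1,0.1])

```text
clock: 10.72
tool_pos: [0.4626, -0.233, 0.1274]
ee_rot: [-0.0, 0.772, 0.636, -0.0]
ft_force: [0.4, 0.1, 0.1]
width: 0.549
finger_force: 0.0
```

apply_moves([
  [0,0,0.01],
  [0,0,0.01],
  [0,0,0.01],
  [0,0,0.01],
  [0,0,0.01],
], spin=[1,1,1,1,1], claw=[0.1,0.1,0.1,0.1,0.1])

```text
clock: 11.13
tool_pos: [0.4629, -0.2323, 0.0896]
ee_rot: [0.0, 0.882, 0.47, 0.0]
ft_force: [-0.4, 0.3, -0.5]
width: 0.549
finger_force: 0.0
```

apply_moves([
  [0,0,0],
  [0,0,0],
  [0,0,0],
  [0,0,0],
  [0,0,0],
], spin=[1,1,1,1,1], claw=[0.1,0.1,0.1,0.1,0.1])

```text
clock: 11.55
tool_pos: [0.4629, -0.2323, 0.0899]
ee_rot: [-0.0, 0.958, 0.286, -0.0]
ft_force: [1.2, 0.4, 0.3]
width: 0.554
finger_force: 0.0
```

apply_moves([
  [0,0,0],
  [0,0,0],
  [0,0,0],
], spin=[1,1,0.6], claw=[0.1,0.1,0.1])

```text
clock: 11.8
tool_pos: [0.463, -0.2323, 0.09]
ee_rot: [0.0, 0.983, 0.185, 0.0]
ft_force: [0.3, 1.2, -0.0]
width: 0.553
finger_force: 0.0
```

```bash
python3 -c "
from h import *
plan((.4627,-.2322,.0245),-1.196)
d=snap('side');soap(d,(.463,-.232),thr=190)"
```

```text
t 11.80 tcp [ 0.463  -0.2323  0.09  ] yaw(y-axis) -1.1996 xax [0.932 0.363 0.   ] zax [ 0. -0. -1.] q6 0.66 w 0.553 ff 0.0 F [ 0.3  1.2 -0. ]
shift mm [-0.2 -0.2 65.5] full-scale [-0.0003 -0.0002  0.0873] spin rad(tool) -0.004 -> rows -0.05
blob [ 0.4489 -0.2389] size [12.5 27.4] yaw long 2.151
blob [ 0.4665 -0.2337] size [15.7 34.1] yaw long 2.748
```

apply_moves([
  [0,0,0.03],
  [0,0,0.03],
  [0,0,0.027],
  [0,0,0],
  [0,0,0],
], spin=[0,0,0,0,0], claw=[0.1,0.1,0.1,0.1,-1])

```text
clock: 12.27
tool_pos: [0.4627, -0.2321, 0.0246]
ee_rot: [-0.001, 0.982, 0.187, -0.001]
ft_force: [-0.7, 0.7, -0.1]
width: 0.421
finger_force: 0.0
```

apply_moves([
  [0,0,0],
  [0,0,0],
  [0,0,0],
  [0,0,-0.03],
  [0,0,-0.04],
], spin=[0,0,0,0,0], claw=[-1,-1,-1,-1,-1])

```text
clock: 12.68
tool_pos: [0.462, -0.2318, 0.077]
ee_rot: [-0.001, 0.982, 0.187, -0.001]
ft_force: [0.2, -0.1, -0.6]
width: 0.294
finger_force: 39.0
```

```bash
python3 -c "
from h import *
plan((.521,.1904,.0295),.0535)"
```

```text
t 12.68 tcp [ 0.462  -0.2318  0.077 ] yaw(y-axis) -1.1951 xax [ 0.93   0.367 -0.002] zax [-0.003  0.002 -1.   ] q6 0.66 w 0.294 ff 39.0 F [ 0.2 -0.1 -0.6]
shift mm [ 209.9 -370.9   48. ] full-scale [ 0.2798 -0.4946  0.0641] spin rad(tool) -1.249 -> rows -15.61
```

apply_moves([
  [0,0,0],
  [0,0,0],
  [0,0,0],
  [0,0,0],
  [0,0,0],
], spin=[-1,-1,-1,-1,-1], claw=[-1,-1,-1,-1,-1])

```text
clock: 13.1
tool_pos: [0.4632, -0.2324, 0.0783]
ee_rot: [0.001, 0.925, 0.38, 0.0]
ft_force: [0.2, -0.3, -0.5]
width: 0.287
finger_force: 64.8
```

```bash
python3 -c "
from h import *
plan((.521,.1904,.0295),.0535)
d=snap('side');soap(d,(.463,-.232),thr=190); cv2.imwrite('pics/held.png',cv2.resize(d['color'][260:350,210:330],None,fx=4,fy=4)[:,:,::-1])"
```

```text
t 13.10 tcp [ 0.4632 -0.2324  0.0783] yaw(y-axis) -0.7911 xax [0.711 0.703 0.   ] zax [ 0.001 -0.001 -1.   ] q6 0.26 w 0.287 ff 64.8 F [ 0.2 -0.3 -0.5]
shift mm [ 338.4 -260.    48.6] full-scale [ 0.4512 -0.3467  0.0648] spin rad(tool) -0.845 -> rows -10.56
blob [ 0.4551 -0.2148] size [15.4 25.4] yaw long 2.327
```

View pics/held.png

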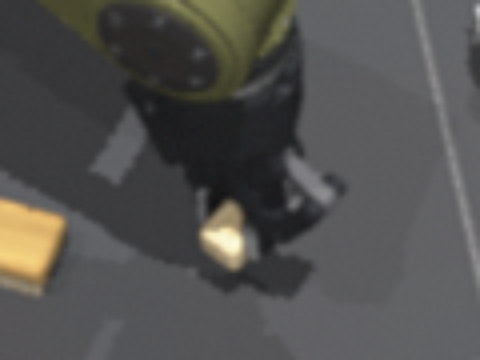

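The soap is still held, at (222,240), and the grip is back to 65 N. I carry on.

apply_moves([
  [0,0,0],
  [0,0,0],
  [0,0,0],
  [0,0,0],
  [0,0,0],
], spin=[-1,-1,-1,-1,-1], claw=[-1,-1,-1,-1,-1])

```text
clock: 13.57
tool_pos: [0.4631, -0.2324, 0.0781]
ee_rot: [0.0, 0.832, 0.555, 0.0]
ft_force: [0.0, 0.3, -0.5]
width: 0.28
finger_force: 64.8
```

apply_moves([
  [0,0,0],
  [0,0,0],
  [0,0,0],
  [0,0,0],
  [0,0,0],
], spin=[-1,-1,-1,-1,-1], claw=[-1,-1,-1,-1,-1])

```text
clock: 13.98
tool_pos: [0.4631, -0.2324, 0.0781]
ee_rot: [0.0, 0.705, 0.71, 0.0]
ft_force: [0.3, 0.6, 0.2]
width: 0.288
finger_force: 64.8
```

apply_moves([
  [0,0,0],
  [0,0,0],
], spin=[-0.56,0], claw=[-1,-1])

```text
clock: 14.15
tool_pos: [0.4631, -0.2323, 0.078]
ee_rot: [0.0, 0.689, 0.725, 0.0]
ft_force: [0.5, 0.5, -0.6]
width: 0.284
finger_force: 64.8
```

```bash
python3 -c "
from h import *
plan((.521,.1904,.05),.0535)"
```

```text
t 14.15 tcp [ 0.4631 -0.2323  0.078 ] yaw(y-axis) 0.0501 xax [-0.05   0.999 -0.001] zax [ 0.001 -0.    -1.   ] q6 -0.59 w 0.284 ff 64.8 F [ 0.5  0.5 -0.6]
shift mm [419.3  79.   27.9] full-scale [0.5591 0.1053 0.0372] spin rad(tool) -0.003 -> rows -0.04
```

apply_moves([
  [0.043,0.0081,0],
  [0.043,0.0081,0],
  [0.043,0.0081,0],
  [0.043,0.0081,0],
  [0.043,0.0081,0],
], spin=[0,0,0,0,0], claw=[-1,-1,-1,-1,-1])

```text
clock: 14.57
tool_pos: [0.4854, -0.0683, 0.078]
ee_rot: [0.0, 0.691, 0.723, 0.0]
ft_force: [1.4, 0.1, 0.3]
width: 0.291
finger_force: 64.8
```

apply_moves([
  [0.043,0.0081,0],
  [0.043,0.0081,0],
  [0.043,0.0081,0],
  [0.043,0.0081,0],
  [0.043,0.0081,0],
], spin=[0,0,0,0,0], claw=[-1,-1,-1,-1,-1])

```text
clock: 14.98
tool_pos: [0.5077, 0.0946, 0.078]
ee_rot: [0.0, 0.691, 0.723, 0.0]
ft_force: [0.5, -1.3, 0.9]
width: 0.284
finger_force: 64.8
```

apply_moves([
  [0.043,0.0081,0],
  [0.043,0.0081,0],
  [0.043,0.0081,0],
  [0,0,0.01],
  [0,0,0.01],
], spin=[0,0,0,0,0], claw=[-1,-1,-1,-1,-1])

```text
clock: 15.4
tool_pos: [0.5211, 0.1917, 0.0626]
ee_rot: [0.0, 0.689, 0.724, 0.001]
ft_force: [-0.4, -0.9, -0.2]
width: 0.285
finger_force: 64.8
```

```bash
python3 -c "
from h import *
plan((.521,.1904,.0295),.0535)
d=snap('side'); a=cv2.resize(d['color'][150:240,210:330],None,fx=5,fy=5); cv2.imwrite('pics/place3.png',a[:,:,::-1])"
```

```text
t 15.40 tcp [0.5211 0.1917 0.0626] yaw(y-axis) 0.0494 xax [-0.049  0.999  0.   ] zax [ 0.001  0.    -1.   ] q6 0.24 w 0.285 ff 64.8 F [-0.4 -0.9 -0.2]
shift mm [-1.3 -0.2 33.1] full-scale [-0.0018 -0.0003  0.0441] spin rad(tool) -0.004 -> rows -0.05
```

View pics/place3.png

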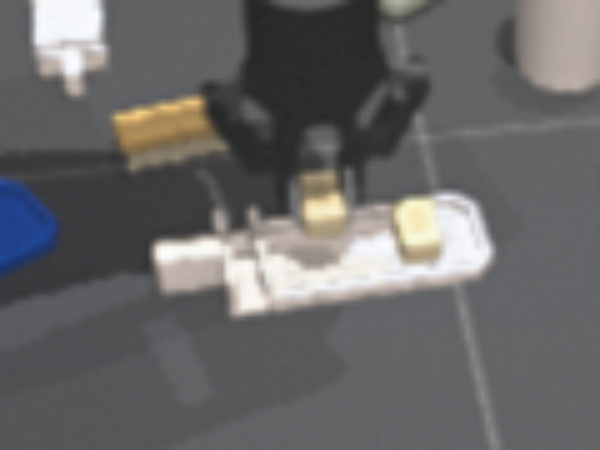

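The picture shows the held soap at (323,210) above the well and the first soap at (418,228). I lower it slowly and watch the force.

apply_moves([
  [-0.0018,0,0.015],
  [0,0,0.012],
  [0,0,0.006],
  [0,0,0],
  [0,0,0],
], spin=[0,0,0,0,0], claw=[-1,-1,-1,-1,-1])

```text
clock: 15.87
tool_pos: [0.5211, 0.1886, 0.0375]
ee_rot: [-0.0, 0.69, 0.724, -0.0]
ft_force: [0.2, -1.2, 0.5]
width: 0.284
finger_force: 64.8
```

apply_moves([
  [0,0,0.004],
  [0,0,0.003],
  [0,0,0.002],
  [0,0,0.0005],
  [0,0,0],
], spin=[0,0,0,0,0], claw=[-1,-1,-1,-1,-1])

```text
clock: 16.28
tool_pos: [0.5211, 0.1891, 0.0305]
ee_rot: [-0.0, 0.689, 0.724, -0.0]
ft_force: [0.7, 0.6, -0.3]
width: 0.284
finger_force: 64.8
```

apply_moves([
  [0,0,0],
  [0,0,0],
  [0,0,0],
  [0,0,0],
  [0,0,-0.02],
], spin=[0,0,0,0,0], claw=[-0.1,-0.1,-0.1,-0.1,-0.1])

```text
clock: 16.7
tool_pos: [0.5199, 0.1886, 0.0436]
ee_rot: [-0.001, 0.689, 0.724, -0.002]
ft_force: [-0.1, 0.2, -0.5]
width: 0.45
finger_force: 0.0
```

apply_moves([
  [0,0,-0.04],
  [0,0,-0.05],
  [0,0,-0.05],
  [0,0,0],
  [0,0,0],
], spin=[0,0,0,0,0], claw=[-0.1,-0.1,-0.1,-0.1,-0.1])

```text
clock: 17.12
tool_pos: [0.5219, 0.1893, 0.1527]
ee_rot: [0.001, 0.689, 0.724, 0.002]
ft_force: [0.0, -0.1, -0.7]
width: 0.449
finger_force: 0.0
```

```bash
python3 -c "
from h import *
st()
d=snap('side'); np.savez('side2.npz',**d)
a=cv2.resize(d['color'][150:240,210:330],None,fx=5,fy=5); cv2.imwrite('pics/place4.png',a[:,:,::-1])
"
```

```text
t 17.12 tcp [0.5219 0.1893 0.1527] yaw(y-axis) 0.0497 xax [-0.05   0.999  0.001] zax [ 0.004  0.001 -1.   ] q6 0.23 w 0.449 ff 0.0 F [ 0.  -0.1 -0.7]
```

View pics/place4.png

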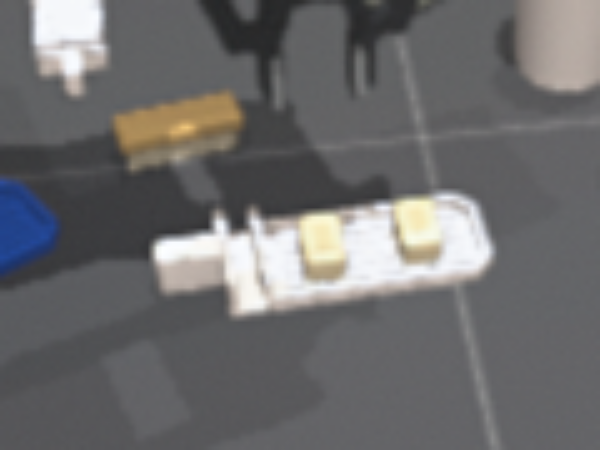

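Both soaps lie flat in the well, at (322,243) and (418,228). Next I move to the lug, turning the gripper on the way.

apply_moves([
  [0,-0.0387,0],
  [0,-0.0387,0],
  [0,-0.0387,0],
  [0,0,0],
  [0,0,0],
], spin=[0,0,0,-1,-1], claw=[0,0,0,0,0])

```text
clock: 17.58
tool_pos: [0.4325, 0.1846, 0.1494]
ee_rot: [-0.001, 0.628, 0.778, -0.001]
ft_force: [0.4, 0.6, 0.1]
width: 0.5
finger_force: 0.0
```

apply_moves([
  [0,0,0],
  [0,0,0],
  [0,0,0],
  [0,0,0],
  [0,0,0],
], spin=[-1,-1,-1,-1,-1], claw=[0,0,0,0,0])

```text
clock: 18.0
tool_pos: [0.4335, 0.1845, 0.1491]
ee_rot: [-0.001, 0.461, 0.888, -0.001]
ft_force: [-0.0, -0.4, -0.4]
width: 0.497
finger_force: 0.0
```

apply_moves([
  [0,0,0],
  [0,0,0],
  [0,0,0],
  [0,0,0],
  [0,0,0],
], spin=[-1,-1,-1,-1,-1], claw=[0,0,0,0,0])

```text
clock: 18.42
tool_pos: [0.4335, 0.1845, 0.1491]
ee_rot: [-0.001, 0.275, 0.961, -0.001]
ft_force: [0.5, -0.1, 0.3]
width: 0.502
finger_force: 0.0
```

apply_moves([
  [0,0,0],
  [0,0,0],
  [0,0,0],
  [0,0,0],
  [0,0,0],
], spin=[-1,-1,-1,-1,-1], claw=[0,0,0,0,0])

```text
clock: 18.83
tool_pos: [0.4336, 0.1845, 0.1492]
ee_rot: [-0.001, 0.079, 0.997, -0.001]
ft_force: [-0.6, 0.8, 0.0]
width: 0.5
finger_force: 0.0
```

apply_moves([
  [0,0,0.02],
  [0,0,0.02],
  [0,0,0],
], spin=[-1,-1,-0.7], claw=[0,0,0])

```text
clock: 19.08
tool_pos: [0.4324, 0.1841, 0.1169]
ee_rot: [-0.003, -0.03, 1.0, -0.001]
ft_force: [-0.8, 0.1, 0.0]
width: 0.503
finger_force: 0.0
```

```bash
python3 -c "
from h import *
plan((.4353,.1858,.026),1.6245)
for f in('side0','side2',None):
    d=dict(np.load(f+'.npz')) if f else snap('side')
    h=cv2.cvtColor(d['color'],cv2.COLOR_RGB2HSV)
    m=cv2.inRange(d['color'].max(2),150,255); m[:,:235]=0;m[:185]=0;m[225:]=0;m[:,320:]=0
    c=max(cv2.findContours(m,0,1)[0],key=cv2.contourArea)[:,0]
    r=cast(d,c[c[:,0].argmax()],.011)[0]; l=cast(d,c[c[:,0].argmin()],.03)[0]; print(f,r.round(4),l.round(4),cv2.boundingRect(c))
"
```

```text
t 19.08 tcp [0.4324 0.1841 0.1169] yaw(y-axis) 1.6299 xax [-0.998 -0.059  0.006] zax [-0.006 -0.002 -1.   ] q6 -1.31 w 0.503 ff 0.0 F [-0.8  0.1  0. ]
shift mm [-3.5  1.7 90.9] full-scale [-0.0047  0.0022  0.1212] spin rad(tool) 0.005 -> rows 0.07
side0 [0.6225 0.1707] [0.4168 0.1859] (240, 188, 69, 25)
side2 [0.6225 0.1707] [0.4203 0.1942] (241, 188, 68, 25)
None [0.6225 0.1707] [0.423  0.1893] (242, 188, 67, 25)
```

apply_moves([
  [-0.0047,0.0022,0.03],
  [0,0,0.03],
  [0,0,0.03],
  [0,0,0.02],
  [0,0,0.011],
], spin=[0.07,0,0,0,0], claw=[0,0,0,0,0])

```text
clock: 19.55
tool_pos: [0.4363, 0.1861, 0.0274]
ee_rot: [-0.002, -0.024, 1.0, -0.001]
ft_force: [-0.4, 0.7, 0.6]
width: 0.499
finger_force: 0.0
```

apply_moves([
  [0,0,0],
  [0,0,0],
  [0,0,0],
  [0,0,0],
  [0,0,0],
], spin=[0,0,0,0,0], claw=[-1,-1,-1,-1,-1])

```text
clock: 19.97
tool_pos: [0.4378, 0.1866, 0.0304]
ee_rot: [0.0, -0.024, 1.0, 0.0]
ft_force: [-0.5, 0.7, -2.7]
width: 0.196
finger_force: 60.2
```

```bash
python3 -c "
from h import *
H=np.array([.629,-.1223]);a=-.032;u=np.array([np.cos(a),np.sin(a)])
for x in(-.045-.137-.05+.05,): pass
# lug point when back end is 40 mm before mouth: hood x = -.04-.187
p=H+u*(-.04-.187);print(p); plan((*p,.026),np.pi/2+a)
print('home lug',H-u*.021)
"
```

```text
[ 0.40211621 -0.11503724]
t 19.97 tcp [0.4378 0.1866 0.0304] yaw(y-axis) 1.6198 xax [-0.999 -0.049 -0.001] zax [ 0.001  0.    -1.   ] q6 -1.29 w 0.196 ff 60.2 F [-0.5  0.7 -2.7]
shift mm [  50.4 -299.5    4.3] full-scale [ 0.0672 -0.3994  0.0058] spin rad(tool) 0.081 -> rows 1.01
home lug [ 0.60801075 -0.12162811]
```

apply_moves([
  [0,-0.005,0],
  [0.002,-0.012,0],
  [0.004,-0.02,0],
  [0.0045,-0.027,0],
  [0.0045,-0.027,0],
], spin=[0,0,0,0.2,0.2], claw=[-1,-1,-1,-1,-1])

```text
clock: 20.38
tool_pos: [0.4293, 0.1169, 0.0302]
ee_rot: [0.0, -0.009, 1.0, 0.0]
ft_force: [1.2, 2.1, -0.1]
width: 0.201
finger_force: 60.6
```

apply_moves([
  [0.0045,-0.027,0],
  [0.0045,-0.027,0],
  [0.0045,-0.027,0],
  [0.0045,-0.027,0],
  [0.0045,-0.027,0],
], spin=[0.2,0.2,0.2,0,0], claw=[-1,-1,-1,-1,-1])

```text
clock: 20.8
tool_pos: [0.411, 0.0154, 0.0302]
ee_rot: [0.0, 0.016, 1.0, -0.0]
ft_force: [1.3, 1.6, -1.2]
width: 0.196
finger_force: 60.4
```

apply_moves([
  [0.0045,-0.027,0],
  [0.0045,-0.027,0],
  [0.0045,-0.027,0],
  [0.0045,-0.027,0],
  [0.004,-0.022,0],
], spin=[0,0,0,0,0], claw=[-1,-1,-1,-1,-1])

```text
clock: 21.22
tool_pos: [0.3913, -0.0817, 0.0302]
ee_rot: [0.0, 0.016, 1.0, -0.0]
ft_force: [0.6, 1.9, -0.2]
width: 0.197
finger_force: 60.5
```

apply_moves([
  [0.002,-0.01,0],
  [0,-0.004,0],
  [0,0,0],
  [0,0,0],
], spin=[0,0,0,0], claw=[-1,-1,-1,-1])

```text
clock: 21.55
tool_pos: [0.3903, -0.0905, 0.0302]
ee_rot: [0.0, 0.016, 1.0, -0.0]
ft_force: [-1.7, -3.8, 6.5]
width: 0.195
finger_force: 61.3
```

```bash
python3 -c "
from h import *
plan((.4021,-.115,.0285),np.pi/2-.032)
s=snap('top');d=snap('side'); np.savez('t3.npz',**s);np.savez('s3.npz',**d)
o=np.hstack([ortho(v,.50,.70,-.19,-.04,.011,2.6) for v in(s,d)]);cv2.imwrite('pics/pre.png',o[:,:,::-1])
"
```

```text
t 21.55 tcp [ 0.3903 -0.0905  0.0302] yaw(y-axis) 1.5398 xax [-1.     0.031 -0.001] zax [ 0.001 -0.001 -1.   ] q6 -1.86 w 0.195 ff 61.3 F [-1.7 -3.8  6.5]
shift mm [-12.6 -24.1   1.7] full-scale [-0.0168 -0.0321  0.0022] spin rad(tool) 0.001 -> rows 0.01
```

View pics/pre.png

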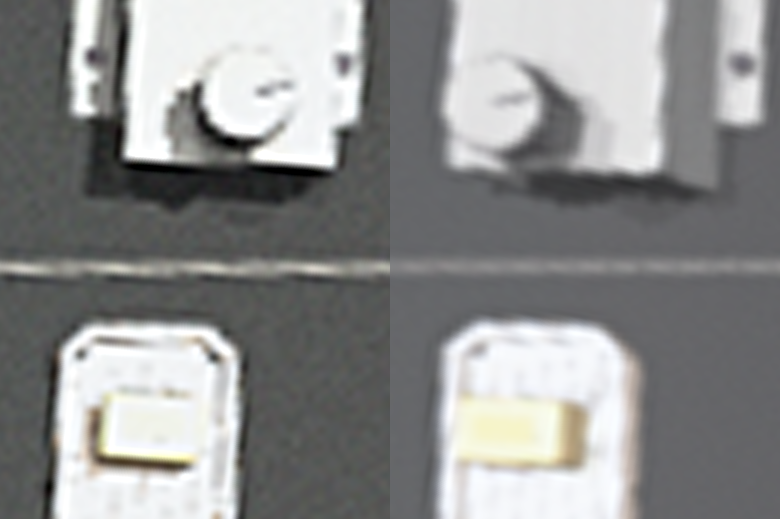

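The picture shows the tray back at row 323 with its centre at column 149, which matches the kinematics to about 1 mm, 55 mm short of the mouth. The soap is still flat. I line it up and start the insertion.

apply_moves([
  [-0.004,-0.012,0],
  [-0.008,-0.012,0],
  [-0.004,-0.0065,0],
  [0,-0.0016,0],
  [0,0,0],
], spin=[0,0,0,0,0], claw=[-1,-1,-1,-1,-1])

```text
clock: 22.07
tool_pos: [0.4021, -0.1147, 0.0302]
ee_rot: [0.001, 0.015, 1.0, -0.0]
ft_force: [2.5, -0.7, 3.6]
width: 0.196
finger_force: 61.1
```

apply_moves([
  [-0.008,0,0],
  [-0.01,0,0],
  [-0.01,0,0],
  [-0.008,0,0],
  [0,0,0],
], spin=[0,0,0,0,0], claw=[-1,-1,-1,-1,-1])

```text
clock: 22.48
tool_pos: [0.4292, -0.1153, 0.0302]
ee_rot: [0.0, 0.015, 1.0, -0.0]
ft_force: [2.0, 0.4, 5.7]
width: 0.195
finger_force: 61.4
```

```bash
python3 -c "
from h import *
s,R=st();p=s['tool_pos'][:2];H=np.array([.629,-.1223]);u=np.array([np.cos(-.032),np.sin(-.032)]);n=np.array([-u[1],u[0]])
print('hood frame mm',((p-H)@u*1000).round(1),((p-H)@n*1000).round(1),'back at',((p-H)@u*1000+187).round(1))
s=snap('top');d=snap('side')
# left/right tray edges and roof edges in each view along rectified lines
for nm,v in(('top',s),('side',d)):
    o=ortho(v,.54,.62,-.19,-.05,.011,4).max(2).astype(float); o=cv2.GaussianBlur(o,(1,25),0)
    for x in(.565,.585):
        r=o[int((.62-x)*4000)];g=np.diff(cv2.GaussianBlur(r[None],(9,1),0)[0]);print(nm,x,'L',-.05-g.argmax()/4000,'R',-.05-g.argmin()/4000)
"
```

```text
t 22.48 tcp [ 0.4292 -0.1153  0.0302] yaw(y-axis) 1.5409 xax [-1.     0.03  -0.001] zax [ 0.001 -0.    -1.   ] q6 -1.89 w 0.195 ff 61.4 F [2.  0.4 5.7]
hood frame mm -199.9 0.6 back at -12.9
top 0.565 L -0.085 R -0.155
top 0.585 L -0.0865 R -0.156
side 0.565 L -0.08425 R -0.15825
side 0.585 L -0.0845 R -0.15775
```

apply_moves([
  [0,-0.001,0],
  [-0.006,0,0],
  [-0.008,0,0],
  [-0.008,0,0],
  [-0.008,0,0],
], spin=[0,0,0,0,0], claw=[-1,-1,-1,-1,-1])

```text
clock: 23.0
tool_pos: [0.4501, -0.1168, 0.0302]
ee_rot: [-0.001, 0.015, 1.0, 0.0]
ft_force: [-11.7, 0.3, 17.1]
width: 0.197
finger_force: 63.0
```

apply_moves([
  [-0.008,0,0],
  [-0.008,0,0],
  [-0.008,0,0],
  [0,0,0],
  [0,0,0],
], spin=[0,0,0,0,0], claw=[-1,-1,-1,-1,-1])

```text
clock: 23.42
tool_pos: [0.4693, -0.1174, 0.0302]
ee_rot: [0.001, 0.015, 1.0, -0.0]
ft_force: [1.9, 0.3, 6.5]
width: 0.196
finger_force: 61.3
```

apply_moves([
  [-0.008,0,0],
  [-0.01,0,0],
  [-0.012,0,0],
  [-0.012,0,0],
  [-0.012,0,0],
], spin=[0,0,0,0,0], claw=[-1,-1,-1,-1,-1])

```text
clock: 23.83
tool_pos: [0.5089, -0.1186, 0.0302]
ee_rot: [-0.001, 0.015, 1.0, 0.0]
ft_force: [-10.4, 0.5, 14.8]
width: 0.196
finger_force: 62.6
```

apply_moves([
  [-0.012,0,0],
  [-0.012,0,0],
  [-0.012,0,0],
  [-0.012,0,0],
  [-0.012,0,0],
], spin=[0,0,0,0,0], claw=[-1,-1,-1,-1,-1])

```text
clock: 24.25
tool_pos: [0.554, -0.1199, 0.0302]
ee_rot: [-0.001, 0.015, 1.0, 0.0]
ft_force: [-9.8, 0.6, 13.4]
width: 0.193
finger_force: 62.4
```

apply_moves([
  [-0.012,0,0],
  [-0.012,0,0],
  [-0.012,0,0],
  [-0.01,0,0],
  [-0.006,0,0],
], spin=[0,0,0,0,0], claw=[-1,-1,-1,-1,-1])

```text
clock: 24.67
tool_pos: [0.5933, -0.1211, 0.0302]
ee_rot: [-0.001, 0.015, 1.0, -0.0]
ft_force: [-9.6, 0.2, 14.2]
width: 0.195
finger_force: 62.5
```

apply_moves([
  [-0.004,0,0],
  [-0.004,0,0],
  [-0.003,0,0],
  [0,0,0],
  [0,0,0],
], spin=[0,0,0,0,0], claw=[-1,-1,-1,-1,-1])

```text
clock: 25.08
tool_pos: [0.6014, -0.1214, 0.0302]
ee_rot: [-0.0, 0.015, 1.0, -0.0]
ft_force: [-3.3, -0.1, 8.5]
width: 0.198
finger_force: 61.7
```

apply_moves([
  [-0.004,0,0],
  [-0.004,0,0],
  [0,0,0],
], spin=[0,0,0], claw=[-1,-1,-1])

```text
clock: 25.33
tool_pos: [0.6074, -0.1216, 0.0302]
ee_rot: [-0.0, 0.015, 1.0, -0.0]
ft_force: [-3.1, 0.2, 8.1]
width: 0.196
finger_force: 61.8
```

apply_moves([
  [-0.003,0,0],
  [0,0,0],
], spin=[0,0], claw=[-1,-1])

```text
clock: 25.5
tool_pos: [0.6095, -0.1217, 0.0302]
ee_rot: [-0.001, 0.015, 1.0, -0.0]
ft_force: [-5.2, 0.1, 10.2]
width: 0.191
finger_force: 61.9
```

apply_moves([
  [-0.002,0,0],
  [0,0,0],
  [0,0,0],
], spin=[0,0,0], claw=[-1,-1,-1])

```text
clock: 25.75
tool_pos: [0.6107, -0.1217, 0.0302]
ee_rot: [-0.001, 0.015, 1.0, -0.0]
ft_force: [-7.8, 0.4, 11.0]
width: 0.193
finger_force: 62.2
```

apply_moves([
  [-0.002,0,0],
  [0,0,0],
  [0,0,0],
], spin=[0,0,0], claw=[-1,-1,-1])

```text
clock: 26.0
tool_pos: [0.6109, -0.1217, 0.0302]
ee_rot: [-0.003, 0.015, 1.0, 0.0]
ft_force: [-20.9, 0.5, 19.9]
width: 0.195
finger_force: 63.3
```

apply_moves([
  [-0.002,0,0],
  [0,0,0],
  [0,0,0],
], spin=[0,0,0], claw=[-1,-1,-1])

```text
clock: 26.25
tool_pos: [0.611, -0.1217, 0.0302]
ee_rot: [-0.005, 0.015, 1.0, 0.0]
ft_force: [-34.9, 1.9, 28.9]
width: 0.196
finger_force: 64.5
```

The tray stopped firmly at TCP x 0.611, where home was expected at 0.6105. I release it, back off, rise and go to the knob at about (0.645, -0.1235).

apply_moves([
  [0,0,0],
  [0,0,0],
  [0,0,0],
  [0,0,0],
  [0.02,0,0],
], spin=[0,0,0,0,0], claw=[0.1,0.1,0.1,0.1,0.1])

```text
clock: 26.67
tool_pos: [0.6004, -0.1217, 0.0298]
ee_rot: [0.001, 0.015, 1.0, -0.0]
ft_force: [-0.4, 0.5, -0.2]
width: 0.551
finger_force: 0.0
```

apply_moves([
  [0,0,0],
  [0,0,-0.04],
  [0,0,-0.04],
  [0,0,-0.04],
  [0,0,-0.02],
], spin=[0,0,0,0,0], claw=[0.2,0.2,0.2,0.2,0.2])

```text
clock: 27.08
tool_pos: [0.6004, -0.122, 0.1387]
ee_rot: [0.002, 0.015, 1.0, -0.001]
ft_force: [0.3, 0.0, 0.6]
width: 0.597
finger_force: 0.0
```

apply_moves([
  [-0.025,0,0],
  [-0.03,0,0],
  [-0.01,0,0],
  [0,0,0],
  [0,0,0],
], spin=[0,0,-1,-1,-1], claw=[0.2,0.2,0.2,0.2,0.2])

```text
clock: 27.5
tool_pos: [0.6484, -0.1231, 0.1344]
ee_rot: [-0.0, -0.106, 0.994, 0.0]
ft_force: [0.4, -0.2, -0.3]
width: 0.599
finger_force: 0.0
```

```bash
python3 -c "
from h import *
plan((.645,-.1233,.071),1.54)
d=snap('side')
m=cv2.inRange(d['color'].max(2),150,255); 
p=proj(d,[[.618,-.122,.032],[.595,-.122,.032]]);print(p.round(1), 'lug predicted ends')
c=d['color'].max(2)[int(p[:,1].mean().round()),int(p[1,0])-12:int(p[0,0])+10];print(c)
"
```

```text
t 27.50 tcp [ 0.6484 -0.1231  0.1344] yaw(y-axis) 1.7842 xax [-0.977 -0.212  0.   ] zax [-0.  0. -1.] q6 -2.03 w 0.599 ff 0.0 F [ 0.4 -0.2 -0.3]
shift mm [ 3.4  0.5 63.4] full-scale [0.0045 0.0007 0.0845] spin rad(tool) 0.244 -> rows 3.05
[[326.9 275.6]
 [317.9 276.7]] lug predicted ends
[103 103 102 103 103 101 103 100  99  93  91 157 245 253 252 250 250 249
 249 249 249 249 249 249 250 253 249 208 181 153 125]
```

apply_moves([
  [0.0045,0.0007,0],
  [0,0,0],
  [0,0,0],
  [0,0,0],
  [0,0,0.01],
], spin=[0,-1,-1,-1,-1], claw=[0.2,0.2,0.2,0.2,0.2])

```text
clock: 27.97
tool_pos: [0.6449, -0.1236, 0.1288]
ee_rot: [0.001, -0.262, 0.965, -0.001]
ft_force: [0.0, 0.7, 0.1]
width: 0.603
finger_force: 0.0
```

apply_moves([
  [0,0,0.03],
  [0,0,0.03],
  [0,0,0.0145],
  [0,0,0],
  [0,0,0],
], spin=[-1,0,0,0,0], claw=[0.2,0.2,0.2,0.2,0.2])

```text
clock: 28.38
tool_pos: [0.6445, -0.1235, 0.0718]
ee_rot: [-0.0, -0.299, 0.954, 0.0]
ft_force: [-0.2, 0.1, 0.9]
width: 0.597
finger_force: 0.0
```

```bash
python3 -c "
from h import *
plan((.645,-.1233,.071),1.54)"
```

```text
t 28.38 tcp [ 0.6445 -0.1235  0.0718] yaw(y-axis) 2.1782 xax [-0.821 -0.571  0.   ] zax [-0.  0. -1.] q6 -2.42 w 0.597 ff 0.0 F [-0.2  0.1  0.9]
shift mm [-0.5 -0.1  0.8] full-scale [-0.0007 -0.0001  0.001 ] spin rad(tool) 0.638 -> rows 7.98
```

Now I close on the knob and test the first strokes.

apply_moves([
  [0,0,0.001],
  [0,0,0],
  [0,0,0],
  [0,0,0],
  [0,0,0],
], spin=[0,0,0,0,0], claw=[-1,-1,-1,-1,-1])

```text
clock: 28.8
tool_pos: [0.6446, -0.1228, 0.0728]
ee_rot: [0.0, -0.3, 0.954, 0.0]
ft_force: [-8.1, 5.9, 9.2]
width: 0.371
finger_force: 58.9
```

apply_moves([
  [0,0,0.0001],
  [0,0,0.0001],
  [0,0,0.0001],
  [0,0,0.0001],
  [0,0,0.0001],
], spin=[1,1,1,1,1], claw=[-1,-1,-1,-1,-1])

```text
clock: 29.22
tool_pos: [0.6444, -0.1222, 0.0724]
ee_rot: [0.0, -0.102, 0.995, 0.001]
ft_force: [-11.1, 10.5, 11.3]
width: 0.374
finger_force: 59.2
```

apply_moves([
  [0,0,0.0001],
  [0,0,0.0001],
  [0,0,0.0001],
  [0,0,0.0001],
  [0,0,0.0001],
], spin=[1,1,1,1,1], claw=[-1,-1,-1,-1,-1])

```text
clock: 29.63
tool_pos: [0.6444, -0.1216, 0.072]
ee_rot: [-0.0, 0.097, 0.995, 0.001]
ft_force: [-11.4, 14.7, 11.9]
width: 0.37
finger_force: 59.3
```

```bash
python3 -c "
from h import *
s,R=st();print(s['ft_torque'])"
```

```text
t 29.63 tcp [ 0.6444 -0.1216  0.072 ] yaw(y-axis) 1.3764 xax [-0.981  0.193  0.001] zax [-0.     0.002 -1.   ] q6 -1.62 w 0.370 ff 59.3 F [-11.4  14.7  11.9]
[2.42101703 1.78624175 0.06883348]
```

apply_moves([
  [0.0015,0.0023,0.0001],
  [0,0,0.0001],
  [0,0,0.0001],
  [0,0,0.0001],
  [0,0,0.0001],
], spin=[1,1,1,1,1], claw=[-1,-1,-1,-1,-1])

```text
clock: 30.05
tool_pos: [0.6444, -0.1207, 0.0717]
ee_rot: [0.001, 0.293, 0.956, 0.001]
ft_force: [-2.1, 7.4, 7.2]
width: 0.371
finger_force: 59.2
```

apply_moves([
  [0,0,0.0001],
  [0,0,0.0001],
  [0,0,0.0001],
  [0,0,0.0001],
  [0,0,0.0001],
], spin=[1,1,1,1,1], claw=[-1,-1,-1,-1,-1])

```text
clock: 30.47
tool_pos: [0.6448, -0.1203, 0.0714]
ee_rot: [0.001, 0.477, 0.879, 0.001]
ft_force: [2.6, 10.1, 4.5]
width: 0.369
finger_force: 59.1
```

apply_moves([
  [0,0,0.0001],
  [0,0,0.0001],
  [0,0,0.0001],
  [0,0,0.0001],
  [0,0,0.0001],
], spin=[1,1,1,1,1], claw=[-1,-1,-1,-1,-1])

```text
clock: 30.88
tool_pos: [0.6453, -0.12, 0.071]
ee_rot: [0.001, 0.642, 0.767, 0.002]
ft_force: [6.7, 12.0, 1.7]
width: 0.375
finger_force: 59.2
```

apply_moves([
  [0,0,0.0001],
  [0,0,0.0001],
  [0,0,0.0001],
  [0,0,0.0001],
  [0,0,0.0001],
], spin=[1,1,1,1,1], claw=[-1,-1,-1,-1,-1])

```text
clock: 31.3
tool_pos: [0.6458, -0.12, 0.0707]
ee_rot: [0.002, 0.782, 0.624, 0.003]
ft_force: [13.8, 10.5, 0.2]
width: 0.375
finger_force: 59.4
```

apply_moves([
  [0,0,0.0001],
  [0,0,0.0001],
  [0,0,0.0001],
  [0,0,0.0001],
  [0,0,0.0001],
], spin=[1,1,1,1,1], claw=[-1,-1,-1,-1,-1])

```text
clock: 31.72
tool_pos: [0.6464, -0.1202, 0.0703]
ee_rot: [0.002, 0.89, 0.456, 0.004]
ft_force: [17.6, 8.8, -4.2]
width: 0.368
finger_force: 59.7
```

```bash
python3 -c "
from h import *
s,R=st();print(s['ft_torque'])"
```

```text
t 31.72 tcp [ 0.6464 -0.1202  0.0703] yaw(y-axis) -0.6237 xax [0.584 0.812 0.005] zax [ 0.008  0.001 -1.   ] q6 0.38 w 0.368 ff 59.7 F [17.6  8.8 -4.2]
[ 1.6738169  -2.80200598  0.08669343]
```

apply_moves([
  [0.002,0.001,0.0001],
  [0,0.0002,0.0001],
  [0,0.0002,0.0001],
  [0,0.0002,0.0001],
  [0,0.0002,0.0001],
], spin=[1,1,1,1,1], claw=[-1,-1,-1,-1,-1])

```text
clock: 32.13
tool_pos: [0.6473, -0.1206, 0.0699]
ee_rot: [0.001, 0.963, 0.27, 0.003]
ft_force: [7.7, 5.5, 1.2]
width: 0.369
finger_force: 60.1
```

apply_moves([
  [0,0.0002,0.0001],
  [0,0.0002,0.0001],
  [0,0.0002,0.0001],
  [0,0.0002,0.0001],
  [0,0.0002,0.0001],
], spin=[1,1,1,1,1], claw=[-1,-1,-1,-1,-1])

```text
clock: 32.55
tool_pos: [0.6476, -0.1213, 0.0695]
ee_rot: [0.0, 0.997, 0.073, 0.003]
ft_force: [8.2, 4.9, 1.1]
width: 0.371
finger_force: 60.2
```

apply_moves([
  [0,0.0002,0.0001],
  [0,0.0002,0.0001],
  [0,0.0002,0.0001],
  [0,0.0002,0.0001],
  [0,0.0002,0.0001],
], spin=[1,1,1,1,1], claw=[-1,-1,-1,-1,-1])

```text
clock: 32.97
tool_pos: [0.6476, -0.1221, 0.0691]
ee_rot: [-0.0, 0.992, -0.126, 0.003]
ft_force: [7.7, 5.7, 1.1]
width: 0.372
finger_force: 60.2
```

apply_moves([
  [0,0.0002,0.0001],
  [0,0.0002,0.0001],
  [0,0.0002,0.0001],
  [0,0.0002,0.0001],
  [0,0.0002,0.0001],
], spin=[1,1,1,1,1], claw=[-1,-1,-1,-1,-1])

```text
clock: 33.38
tool_pos: [0.6472, -0.1228, 0.0687]
ee_rot: [-0.001, 0.947, -0.321, 0.002]
ft_force: [8.1, 4.7, 0.4]
width: 0.375
finger_force: 60.2
```

apply_moves([
  [0,0.0002,0.0001],
  [0,0.0002,0.0001],
  [0,0.0002,0.0001],
  [0,0.0002,0.0001],
  [0,0.0002,0.0001],
], spin=[1,1,1,1,1], claw=[-1,-1,-1,-1,-1])

```text
clock: 33.8
tool_pos: [0.6467, -0.1233, 0.0684]
ee_rot: [-0.001, 0.864, -0.503, 0.002]
ft_force: [6.9, 6.3, 1.6]
width: 0.372
finger_force: 60.2
```

```bash
python3 -c "
from h import *
s,R=st();print(s['ft_torque'])"
```

```text
t 33.80 tcp [ 0.6467 -0.1233  0.0684] yaw(y-axis) -2.6242 xax [ 0.495 -0.869  0.003] zax [ 0.005  0.    -1.   ] q6 2.38 w 0.372 ff 60.2 F [6.9 6.3 1.6]
[ 0.84348253 -1.2124522   0.12202107]
```

apply_moves([
  [0,0,0],
  [0,0,0],
  [0,0,0],
  [0,0,0],
], spin=[0,0,0,0], claw=[0.2,0.2,0.2,0.2])

```text
clock: 34.13
tool_pos: [0.6451, -0.124, 0.0667]
ee_rot: [-0.0, 0.866, -0.501, 0.0]
ft_force: [0.1, 0.0, -0.4]
width: 0.603
finger_force: 0.0
```

```bash
python3 -c "
from h import *
plan((.646,-.1218,.0675),-2.624)"
```

```text
t 34.13 tcp [ 0.6451 -0.124   0.0667] yaw(y-axis) -2.6193 xax [ 0.499 -0.867  0.   ] zax [ 0. -0. -1.] q6 2.37 w 0.603 ff 0.0 F [ 0.1  0.  -0.4]
shift mm [-1.5 -1.9 -0.8] full-scale [-0.002  -0.0026 -0.0011] spin rad(tool) 0.005 -> rows 0.06
```

apply_moves([
  [-0.002,-0.0026,0],
  [0,0,0],
  [0,0,0],
  [0,0,0],
  [0,0,0],
], spin=[0,-1,-1,-1,-1], claw=[0.2,0.2,0.2,0.2,0.2])

```text
clock: 34.55
tool_pos: [0.646, -0.1215, 0.0663]
ee_rot: [0.0, 0.935, -0.355, -0.0]
ft_force: [-0.1, -0.3, -0.0]
width: 0.601
finger_force: 0.0
```

apply_moves([
  [0,0,0],
  [0,0,0],
  [0,0,0],
  [0,0,0],
  [0,0,0],
], spin=[-1,-1,-1,-1,-1], claw=[0.2,0.2,0.2,0.2,0.2])

```text
clock: 34.97
tool_pos: [0.646, -0.1215, 0.0663]
ee_rot: [0.0, 0.987, -0.162, -0.0]
ft_force: [-0.1, -0.7, 0.6]
width: 0.597
finger_force: 0.0
```

apply_moves([
  [0,0,0],
  [0,0,0],
  [0,0,0],
  [0,0,0],
  [0,0,0],
], spin=[-1,-1,-1,-1,-1], claw=[0.2,0.2,0.2,0.2,0.2])

```text
clock: 35.38
tool_pos: [0.646, -0.1215, 0.0663]
ee_rot: [-0.0, 0.999, 0.038, -0.0]
ft_force: [0.7, 0.4, 0.0]
width: 0.595
finger_force: 0.0
```

apply_moves([
  [0,0,0],
  [0,0,0],
  [0,0,0],
  [0,0,0],
  [0,0,0],
], spin=[-1,-1,-1,-1,-1], claw=[0.2,0.2,0.2,0.2,0.2])

```text
clock: 35.8
tool_pos: [0.646, -0.1215, 0.0663]
ee_rot: [0.0, 0.972, 0.235, -0.0]
ft_force: [-0.8, -0.2, -0.2]
width: 0.597
finger_force: 0.0
```

apply_moves([
  [0,0,0],
  [0,0,0],
  [0,0,0],
  [0,0,0],
  [0,0,0],
], spin=[-1,-1,-1,-1,-1], claw=[0.2,0.2,0.2,0.2,0.2])

```text
clock: 36.22
tool_pos: [0.646, -0.1215, 0.0663]
ee_rot: [0.0, 0.906, 0.424, -0.0]
ft_force: [0.2, -0.5, 0.0]
width: 0.6
finger_force: 0.0
```

apply_moves([
  [0,0,0],
  [0,0,0],
  [0,0,0],
  [0,0,0],
  [0,0,0],
], spin=[-1,-1,-1,-1,-1], claw=[0.2,0.2,0.2,0.2,0.2])

```text
clock: 36.63
tool_pos: [0.646, -0.1215, 0.0663]
ee_rot: [-0.0, 0.804, 0.595, -0.0]
ft_force: [-0.3, 0.1, -0.1]
width: 0.598
finger_force: 0.0
```

apply_moves([
  [0,0,0],
  [0,0,0],
  [0,0,0],
  [0,0,0],
  [0,0,0],
], spin=[-1,-1,-1,-1,-1], claw=[0.2,0.2,0.2,0.2,0.2])

```text
clock: 37.05
tool_pos: [0.646, -0.1215, 0.0663]
ee_rot: [-0.0, 0.669, 0.743, -0.0]
ft_force: [0.3, -0.6, -0.9]
width: 0.601
finger_force: 0.0
```

apply_moves([
  [0,0,0],
  [0,0,0],
  [0,0,0],
  [0,0,0],
  [0,0,0],
], spin=[-1,-1,-1,-1,-1], claw=[0.2,0.2,0.2,0.2,0.2])

```text
clock: 37.47
tool_pos: [0.646, -0.1215, 0.0663]
ee_rot: [-0.0, 0.508, 0.861, -0.0]
ft_force: [0.3, 0.5, 0.3]
width: 0.597
finger_force: 0.0
```

apply_moves([
  [0,0,0],
  [0,0,0],
  [0,0,0],
  [0,0,0],
  [0,0,0],
], spin=[-1,-1,-1,-1,-1], claw=[0.2,0.2,0.2,0.2,0.2])

```text
clock: 37.88
tool_pos: [0.646, -0.1215, 0.0663]
ee_rot: [-0.0, 0.327, 0.945, -0.0]
ft_force: [-0.3, -0.0, 0.1]
width: 0.602
finger_force: 0.0
```

apply_moves([
  [0,0,0],
  [0,0,0],
  [0,0,0],
  [0,0,0],
  [0,0,0],
], spin=[-1,-1,-1,-1,-1], claw=[0.2,0.2,0.2,0.2,0.2])

```text
clock: 38.3
tool_pos: [0.646, -0.1215, 0.0663]
ee_rot: [-0.0, 0.133, 0.991, 0.0]
ft_force: [-0.1, 0.5, 0.5]
width: 0.602
finger_force: 0.0
```

apply_moves([
  [0,0,0],
  [0,0,0],
  [0,0,0],
  [0,0,0],
  [0,0,0],
], spin=[-1,-1,-1,-1,-1], claw=[0.2,0.2,0.2,0.2,0.2])

```text
clock: 38.72
tool_pos: [0.646, -0.1215, 0.0663]
ee_rot: [-0.0, -0.067, 0.998, -0.0]
ft_force: [-0.5, -0.7, -0.0]
width: 0.598
finger_force: 0.0
```

apply_moves([
  [0,0,0],
  [0,0,0],
  [0,0,0],
  [0,0,0],
  [0,0,0],
], spin=[-1,-1,-1,-1,-1], claw=[0.2,0.2,0.2,0.2,0.2])

```text
clock: 39.13
tool_pos: [0.646, -0.1215, 0.0663]
ee_rot: [-0.0, -0.264, 0.965, 0.0]
ft_force: [0.2, 0.7, -0.0]
width: 0.599
finger_force: 0.0
```

```bash
python3 -c "
from h import *
plan((.646,-.1218,.0665),2.2)"
```

```text
t 39.13 tcp [ 0.646  -0.1215  0.0663] yaw(y-axis) 2.1044 xax [-0.861 -0.509  0.   ] zax [-0. -0. -1.] q6 -2.35 w 0.599 ff 0.0 F [ 0.2  0.7 -0. ]
shift mm [ 0.1 -0.3 -0.2] full-scale [ 0.0002 -0.0003 -0.0003] spin rad(tool) -0.096 -> rows -1.20
```

Second stroke: grip, then 60 rows clockwise.

apply_moves([
  [0,0,0],
  [0,0,0],
  [0,0,0],
  [0,0,0],
  [0,0,0],
], spin=[0,0,0,0,0], claw=[-1,-1,-1,-1,-1])

```text
clock: 39.55
tool_pos: [0.646, -0.1215, 0.0665]
ee_rot: [0.0, -0.261, 0.965, 0.0]
ft_force: [-2.5, 2.0, 5.9]
width: 0.37
finger_force: 59.2
```

apply_moves([
  [0,0,0.0001],
  [0,0,0.0001],
  [0,0,0.0001],
  [0,0,0.0001],
  [0,0,0.0001],
], spin=[1,1,1,1,1], claw=[-1,-1,-1,-1,-1])

```text
clock: 39.97
tool_pos: [0.646, -0.1215, 0.0662]
ee_rot: [0.0, -0.062, 0.998, 0.0]
ft_force: [-2.8, 1.3, 5.6]
width: 0.371
finger_force: 59.2
```

apply_moves([
  [0,0,0.0001],
  [0,0,0.0001],
  [0,0,0.0001],
  [0,0,0.0001],
  [0,0,0.0001],
], spin=[1,1,1,1,1], claw=[-1,-1,-1,-1,-1])

```text
clock: 40.38
tool_pos: [0.646, -0.1215, 0.0658]
ee_rot: [0.0, 0.137, 0.991, 0.0]
ft_force: [-2.3, 1.7, 5.3]
width: 0.368
finger_force: 59.2
```

apply_moves([
  [0,0,0.0001],
  [0,0,0.0001],
  [0,0,0.0001],
  [0,0,0.0001],
  [0,0,0.0001],
], spin=[1,1,1,1,1], claw=[-1,-1,-1,-1,-1])

```text
clock: 40.8
tool_pos: [0.646, -0.1215, 0.0654]
ee_rot: [0.0, 0.331, 0.943, 0.0]
ft_force: [-1.7, 2.2, 4.3]
width: 0.373
finger_force: 59.2
```

apply_moves([
  [0,0,0.0001],
  [0,0,0.0001],
  [0,0,0.0001],
  [0,0,0.0001],
  [0,0,0.0001],
], spin=[1,1,1,1,1], claw=[-1,-1,-1,-1,-1])

```text
clock: 41.22
tool_pos: [0.6461, -0.1215, 0.0651]
ee_rot: [0.0, 0.512, 0.859, 0.0]
ft_force: [-2.4, 2.0, 4.5]
width: 0.374
finger_force: 59.3
```

apply_moves([
  [0,0,0.0001],
  [0,0,0.0001],
  [0,0,0.0001],
  [0,0,0.0001],
  [0,0,0.0001],
], spin=[1,1,1,1,1], claw=[-1,-1,-1,-1,-1])

```text
clock: 41.63
tool_pos: [0.646, -0.1215, 0.0646]
ee_rot: [0.0, 0.673, 0.74, 0.0]
ft_force: [-2.7, 2.2, 5.0]
width: 0.373
finger_force: 59.3
```

```bash
python3 -c "
from h import *
s,R=st();print(s['ft_torque'])"
```

```text
t 41.63 tcp [ 0.646  -0.1215  0.0646] yaw(y-axis) 0.0951 xax [-0.095  0.995  0.   ] zax [ 0.  0. -1.] q6 -0.34 w 0.373 ff 59.3 F [-2.7  2.2  5. ]
[0.22457897 0.4375637  0.04070727]
```

Well centred this time. I continue with 35 rows.

apply_moves([
  [0,0,0.0001],
  [0,0,0.0001],
  [0,0,0.0001],
  [0,0,0.0001],
  [0,0,0.0001],
], spin=[1,1,1,1,1], claw=[-1,-1,-1,-1,-1])

```text
clock: 42.05
tool_pos: [0.646, -0.1215, 0.0643]
ee_rot: [0.0, 0.806, 0.592, 0.0]
ft_force: [-1.7, 0.7, 5.6]
width: 0.375
finger_force: 59.3
```

apply_moves([
  [0,0,0.0001],
  [0,0,0.0001],
  [0,0,0.0001],
  [0,0,0.0001],
  [0,0,0.0001],
], spin=[1,1,1,1,1], claw=[-1,-1,-1,-1,-1])

```text
clock: 42.47
tool_pos: [0.646, -0.1215, 0.0639]
ee_rot: [0.0, 0.908, 0.42, 0.0]
ft_force: [-1.7, 1.6, 3.7]
width: 0.372
finger_force: 59.3
```

apply_moves([
  [0,0,0.0001],
  [0,0,0.0001],
  [0,0,0.0001],
  [0,0,0.0001],
  [0,0,0.0001],
], spin=[1,1,1,1,1], claw=[-1,-1,-1,-1,-1])

```text
clock: 42.88
tool_pos: [0.646, -0.1215, 0.0635]
ee_rot: [0.0, 0.973, 0.231, 0.0]
ft_force: [-2.4, 1.0, 4.5]
width: 0.37
finger_force: 59.3
```

apply_moves([
  [0,0,0.0001],
  [0,0,0.0001],
  [0,0,0.0001],
  [0,0,0.0001],
  [0,0,0.0001],
], spin=[1,1,1,1,1], claw=[-1,-1,-1,-1,-1])

```text
clock: 43.3
tool_pos: [0.646, -0.1215, 0.0631]
ee_rot: [0.0, 0.999, 0.033, 0.0]
ft_force: [-2.6, 1.1, 4.9]
width: 0.374
finger_force: 59.2
```

apply_moves([
  [0,0,0.0001],
  [0,0,0.0001],
  [0,0,0.0001],
  [0,0,0.0001],
  [0,0,0.0001],
], spin=[1,1,1,1,1], claw=[-1,-1,-1,-1,-1])

```text
clock: 43.72
tool_pos: [0.646, -0.1215, 0.0627]
ee_rot: [-0.0, 0.986, -0.166, 0.0]
ft_force: [-0.7, 1.2, 4.8]
width: 0.369
finger_force: 59.2
```

apply_moves([
  [0,0,0.0001],
  [0,0,0.0001],
  [0,0,0.0001],
  [0,0,0.0001],
  [0,0,0.0001],
], spin=[1,1,1,1,1], claw=[-1,-1,-1,-1,-1])

```text
clock: 44.13
tool_pos: [0.646, -0.1215, 0.0624]
ee_rot: [-0.0, 0.933, -0.359, 0.0]
ft_force: [-1.8, 0.3, 5.3]
width: 0.37
finger_force: 59.2
```

apply_moves([
  [0,0,0.0001],
  [0,0,0.0001],
  [0,0,0.0001],
  [0,0,0],
  [0,0,0],
], spin=[1,1,1,0,0], claw=[-1,-1,-1,-1,-1])

```text
clock: 44.55
tool_pos: [0.646, -0.1215, 0.0621]
ee_rot: [-0.0, 0.885, -0.465, 0.0]
ft_force: [-2.4, 1.9, 5.9]
width: 0.372
finger_force: 59.3
```

```bash
python3 -c "
from h import *
s,R=st();print(s['ft_torque'])"
```

```text
t 44.55 tcp [ 0.646  -0.1215  0.0621] yaw(y-axis) -2.5382 xax [ 0.567 -0.823  0.   ] zax [ 0.  0. -1.] q6 2.30 w 0.372 ff 59.3 F [-2.4  1.9  5.9]
[ 0.28079901  0.41819696 -0.07332225]
```

apply_moves([
  [0,0,0],
  [0,0,0],
  [0,0,0],
  [0,0,0.0003],
  [0,0,0],
], spin=[0,0,0,0,-1], claw=[0.2,0.2,0.2,0.2,0.2])

```text
clock: 44.97
tool_pos: [0.6459, -0.1216, 0.0615]
ee_rot: [0.0, 0.903, -0.43, -0.0]
ft_force: [-0.0, 0.4, -0.2]
width: 0.606
finger_force: 0.0
```

apply_moves([
  [0,0,0],
  [0,0,0],
  [0,0,0],
  [0,0,0],
  [0,0,0],
], spin=[-1,-1,-1,-1,-1], claw=[0.2,0.2,0.2,0.2,0.2])

```text
clock: 45.38
tool_pos: [0.6459, -0.1217, 0.0615]
ee_rot: [0.0, 0.971, -0.24, -0.0]
ft_force: [-1.2, 0.4, 0.3]
width: 0.604
finger_force: 0.0
```

apply_moves([
  [0,0,0],
  [0,0,0],
  [0,0,0],
  [0,0,0],
  [0,0,0],
], spin=[-1,-1,-1,-1,-1], claw=[0.2,0.2,0.2,0.2,0.2])

```text
clock: 45.8
tool_pos: [0.6459, -0.1217, 0.0615]
ee_rot: [0.0, 0.999, -0.042, -0.0]
ft_force: [-0.3, -0.4, -0.4]
width: 0.602
finger_force: 0.0
```

apply_moves([
  [0,0,0],
  [0,0,0],
  [0,0,0],
  [0,0,0],
  [0,0,0],
], spin=[-1,-1,-1,-1,-1], claw=[0.2,0.2,0.2,0.2,0.2])

```text
clock: 46.22
tool_pos: [0.6459, -0.1217, 0.0615]
ee_rot: [-0.0, 0.988, 0.157, -0.0]
ft_force: [0.9, 0.7, 0.3]
width: 0.6
finger_force: 0.0
```

apply_moves([
  [0,0,0],
  [0,0,0],
  [0,0,0],
  [0,0,0],
  [0,0,0],
], spin=[-1,-1,-1,-1,-1], claw=[0.2,0.2,0.2,0.2,0.2])

```text
clock: 46.63
tool_pos: [0.6459, -0.1217, 0.0615]
ee_rot: [0.0, 0.937, 0.35, -0.0]
ft_force: [-0.1, -0.2, 0.7]
width: 0.597
finger_force: 0.0
```

apply_moves([
  [0,0,0],
  [0,0,0],
  [0,0,0],
  [0,0,0],
  [0,0,0],
], spin=[-1,-1,-1,-1,-1], claw=[0.2,0.2,0.2,0.2,0.2])

```text
clock: 47.05
tool_pos: [0.6459, -0.1217, 0.0615]
ee_rot: [-0.0, 0.849, 0.529, -0.0]
ft_force: [0.1, 0.4, -0.5]
width: 0.601
finger_force: 0.0
```

apply_moves([
  [0,0,0],
  [0,0,0],
  [0,0,0],
  [0,0,0],
  [0,0,0],
], spin=[-1,-1,-1,-1,-1], claw=[0.2,0.2,0.2,0.2,0.2])

```text
clock: 47.47
tool_pos: [0.6459, -0.1217, 0.0615]
ee_rot: [0.0, 0.726, 0.687, -0.0]
ft_force: [-0.2, -0.1, -0.2]
width: 0.602
finger_force: 0.0
```

apply_moves([
  [0,0,0],
  [0,0,0],
  [0,0,0],
  [0,0,0],
  [0,0,0],
], spin=[-1,-1,-1,-1,-1], claw=[0.2,0.2,0.2,0.2,0.2])

```text
clock: 47.88
tool_pos: [0.646, -0.1216, 0.0616]
ee_rot: [0.0, 0.575, 0.818, -0.0]
ft_force: [0.7, 0.2, -0.2]
width: 0.6
finger_force: 0.0
```

apply_moves([
  [0,0,0],
  [0,0,0],
  [0,0,0],
  [0,0,0],
  [0,0,0],
], spin=[-1,-1,-1,-1,-1], claw=[0.2,0.2,0.2,0.2,0.2])

```text
clock: 48.3
tool_pos: [0.6459, -0.1216, 0.0615]
ee_rot: [-0.0, 0.402, 0.916, -0.0]
ft_force: [0.1, -0.8, 0.8]
width: 0.599
finger_force: 0.0
```

apply_moves([
  [0,0,0],
  [0,0,0],
  [0,0,0],
  [0,0,0],
  [0,0,0],
], spin=[-1,-1,-1,-1,-1], claw=[0.2,0.2,0.2,0.2,0.2])

```text
clock: 48.72
tool_pos: [0.6459, -0.1217, 0.0615]
ee_rot: [-0.0, 0.212, 0.977, -0.0]
ft_force: [0.3, -0.6, 0.5]
width: 0.601
finger_force: 0.0
```

apply_moves([
  [0,0,0],
  [0,0,0],
  [0,0,0],
  [0,0,0],
  [0,0,0],
], spin=[0,0,0,0,0], claw=[-1,-1,-1,-1,-1])

```text
clock: 49.13
tool_pos: [0.646, -0.1216, 0.0619]
ee_rot: [0.0, 0.214, 0.977, 0.0]
ft_force: [-1.2, 0.7, 4.0]
width: 0.376
finger_force: 59.2
```

apply_moves([
  [0,0,0.0001],
  [0,0,0.0001],
  [0,0,0.0001],
  [0,0,0.0001],
  [0,0,0.0001],
], spin=[1,1,1,1,1], claw=[-1,-1,-1,-1,-1])

```text
clock: 49.55
tool_pos: [0.646, -0.1216, 0.0615]
ee_rot: [0.0, 0.406, 0.914, 0.0]
ft_force: [-0.6, 2.1, 3.8]
width: 0.37
finger_force: 59.2
```

apply_moves([
  [0,0,0.0001],
  [0,0,0.0001],
  [0,0,0.0001],
  [0,0,0.0001],
  [0,0,0.0001],
], spin=[1,1,1,1,1], claw=[-1,-1,-1,-1,-1])

```text
clock: 49.97
tool_pos: [0.646, -0.1216, 0.0611]
ee_rot: [0.0, 0.579, 0.815, 0.0]
ft_force: [-1.9, 1.5, 3.7]
width: 0.373
finger_force: 59.2
```

apply_moves([
  [0,0,0.0001],
  [0,0,0.0001],
  [0,0,0.0001],
  [0,0,0.0001],
  [0,0,0.0001],
], spin=[1,1,1,1,1], claw=[-1,-1,-1,-1,-1])

```text
clock: 50.38
tool_pos: [0.646, -0.1216, 0.0607]
ee_rot: [0.0, 0.73, 0.684, 0.0]
ft_force: [-1.1, 1.9, 4.4]
width: 0.369
finger_force: 59.3
```

```bash
python3 -c "
from h import *
s,R=st();print(s['ft_torque'])"
```

```text
t 50.38 tcp [ 0.646  -0.1216  0.0607] yaw(y-axis) -0.0648 xax [0.065 0.998 0.   ] zax [ 0.  0. -1.] q6 -0.18 w 0.369 ff 59.3 F [-1.1  1.9  4.4]
[0.2429143  0.25656641 0.04154479]
```

apply_moves([
  [0,0,0.0001],
  [0,0,0.0001],
  [0,0,0.0001],
  [0,0,0.0001],
  [0,0,0.0001],
], spin=[1,1,1,1,1], claw=[-1,-1,-1,-1,-1])

```text
clock: 50.8
tool_pos: [0.646, -0.1216, 0.0603]
ee_rot: [0.0, 0.851, 0.525, 0.0]
ft_force: [-1.6, 2.4, 4.8]
width: 0.369
finger_force: 59.3
```

```bash
python3 -c "
from h import *
s,R=st();print(s['ft_torque'])"
```

```text
t 50.80 tcp [ 0.646  -0.1216  0.0603] yaw(y-axis) -0.4647 xax [0.448 0.894 0.   ] zax [ 0. -0. -1.] q6 0.22 w 0.369 ff 59.3 F [-1.6  2.4  4.8]
[0.24610079 0.30863216 0.04599689]
```

apply_moves([
  [0,0,0.0001],
  [0,0,0.0001],
  [0,0,0.0001],
  [0,0,0.0001],
], spin=[1,1,1,1], claw=[-1,-1,-1,-1])

```text
clock: 51.13
tool_pos: [0.6445, -0.1232, 0.0601]
ee_rot: [0.0, 0.924, 0.383, -0.002]
ft_force: [-3.7, 3.3, 7.2]
width: 0.375
finger_force: 59.7
```

```bash
python3 -c "
from h import *
s,R=st();print(s['ft_torque'])"
```

```text
t 51.13 tcp [ 0.6445 -0.1232  0.0601] yaw(y-axis) -0.7845 xax [ 0.706  0.708 -0.004] zax [-0.004 -0.002 -1.   ] q6 0.54 w 0.375 ff 59.7 F [-3.7  3.3  7.2]
[0.59641418 0.79894973 0.03899966]
```

apply_moves([
  [0,0,0],
  [0,0,0],
], spin=[1,1], claw=[-1,-1])

```text
clock: 51.3
tool_pos: [0.6452, -0.1222, 0.0599]
ee_rot: [-0.0, 0.951, 0.308, -0.001]
ft_force: [-0.3, 5.0, 5.6]
width: 0.374
finger_force: 59.8
```

```bash
python3 -c "
from h import *
s,R=st();print(s['ft_torque'])"
```

```text
t 51.30 tcp [ 0.6452 -0.1222  0.0599] yaw(y-axis) -0.9447 xax [ 0.81   0.586 -0.002] zax [-0.002 -0.    -1.   ] q6 0.70 w 0.374 ff 59.8 F [-0.3  5.   5.6]
[ 0.65746748 -0.02634785  0.28199864]
```

apply_moves([
  [0,0,0],
  [0,0,0],
], spin=[1,1], claw=[-1,-1])

```text
clock: 51.47
tool_pos: [0.646, -0.1216, 0.06]
ee_rot: [0.0, 0.973, 0.231, 0.0]
ft_force: [7.5, 7.4, 1.6]
width: 0.372
finger_force: 59.6
```

```bash
python3 -c "
from h import *
s,R=st();print(s['ft_torque'])"
```

```text
t 51.47 tcp [ 0.646  -0.1216  0.06  ] yaw(y-axis) -1.1041 xax [0.893 0.45  0.   ] zax [ 0. -0. -1.] q6 0.86 w 0.372 ff 59.6 F [7.5 7.4 1.6]
[ 0.97194623 -1.34812292  0.41806526]
```

apply_moves([
  [0,0,0],
  [0,0,0],
  [0,0,0],
], spin=[1,1,1], claw=[-1,-1,-1])

```text
clock: 51.72
tool_pos: [0.6461, -0.1215, 0.06]
ee_rot: [0.0, 0.994, 0.113, 0.0]
ft_force: [6.8, 4.0, -1.5]
width: 0.374
finger_force: 59.6
```

```bash
python3 -c "
from h import *
s,R=st();print(s['ft_torque'])"
```

```text
t 51.72 tcp [ 0.6461 -0.1215  0.06  ] yaw(y-axis) -1.3440 xax [0.974 0.225 0.   ] zax [ 0.001 -0.    -1.   ] q6 1.10 w 0.374 ff 59.6 F [ 6.8  4.  -1.5]
[ 0.53280368 -1.16711538  0.64632833]
```

apply_moves([
  [0,0,0],
  [0,0,0],
  [0,0,0],
], spin=[1,1,1], claw=[-1,-1,-1])

```text
clock: 51.97
tool_pos: [0.6463, -0.1216, 0.06]
ee_rot: [0.0, 1.0, -0.007, 0.0]
ft_force: [5.7, 0.8, -2.5]
width: 0.372
finger_force: 59.6
```

```bash
python3 -c "
from h import *
s,R=st();print(s['ft_torque'])"
```

```text
t 51.97 tcp [ 0.6463 -0.1216  0.06  ] yaw(y-axis) -1.5839 xax [ 1.    -0.013  0.001] zax [ 0.001 -0.    -1.   ] q6 1.34 w 0.372 ff 59.6 F [ 5.7  0.8 -2.5]
[ 0.16443299 -0.72653096  0.85334182]
```

The torque has climbed to 0.85 N m against 0.05 free, so the stop is reached. I release, rise, retreat and look.

apply_moves([
  [0,0,0],
  [0,0,0],
  [0,0,0],
  [0,0,0],
  [0,0,-0.03],
], spin=[0,0,0,0,0], claw=[0.2,0.2,0.2,0.2,0.2])

```text
clock: 52.38
tool_pos: [0.644, -0.1213, 0.0783]
ee_rot: [-0.001, 1.0, -0.004, -0.003]
ft_force: [-0.4, 0.8, -1.6]
width: 0.599
finger_force: 0.0
```

apply_moves([
  [0,0,-0.045],
  [0,0,-0.045],
  [-0.04,0,-0.045],
  [-0.04,0,0],
  [-0.04,0,0],
], spin=[0,0,0,0,0], claw=[0.2,0.2,0.2,0.2,0.2])

```text
clock: 52.8
tool_pos: [0.5577, -0.1209, 0.1827]
ee_rot: [0.0, 1.0, -0.004, 0.002]
ft_force: [-0.2, -0.4, -0.7]
width: 0.599
finger_force: 0.0
```

apply_moves([
  [-0.04,0.03,0],
  [-0.04,0.03,0],
  [-0.04,0.03,0],
  [-0.03,0.02,0],
  [0,0,0],
], spin=[0,0,0,0,0], claw=[0.2,0.2,0.2,0.2,0.2])

```text
clock: 53.22
tool_pos: [0.442, -0.2042, 0.1812]
ee_rot: [0.0, 1.0, -0.005, -0.0]
ft_force: [-0.4, 1.2, 0.1]
width: 0.6
finger_force: 0.0
```

```bash
python3 -c "
from h import *
st()
s=snap('top');d=snap('side');np.savez('t4.npz',**s);np.savez('s4.npz',**d)
a=cv2.resize(s['color'][110:230,290:400],None,fx=3.6,fy=3.6,interpolation=2);b=cv2.resize(d['color'][220:340,290:410],None,fx=3.3,fy=3.6,interpolation=2)
o=np.hstack([a,b]);print(o.shape);cv2.imwrite('pics/fin.png',o[:,:,::-1])
for z in(.060,.064,.068,.072): print(z,proj(s,[[.646,-.1216,z]]).round(1),proj(d,[[.646,-.1216,z]]).round(1))
"
```

```text
t 53.22 tcp [ 0.442  -0.2042  0.1812] yaw(y-axis) -1.5817 xax [ 1.    -0.011 -0.   ] zax [-0. -0. -1.] q6 1.07 w 0.600 ff 0.0 F [-0.4  1.2  0.1]
(432, 792, 3)
0.06 [[342.1 177.2]] [[338.8 267.4]]
0.064 [[342.3 176.8]] [[338.9 266.5]]
0.068 [[342.5 176.3]] [[339.1 265.5]]
0.072 [[342.7 175.9]] [[339.2 264.5]]
```

View pics/fin.png

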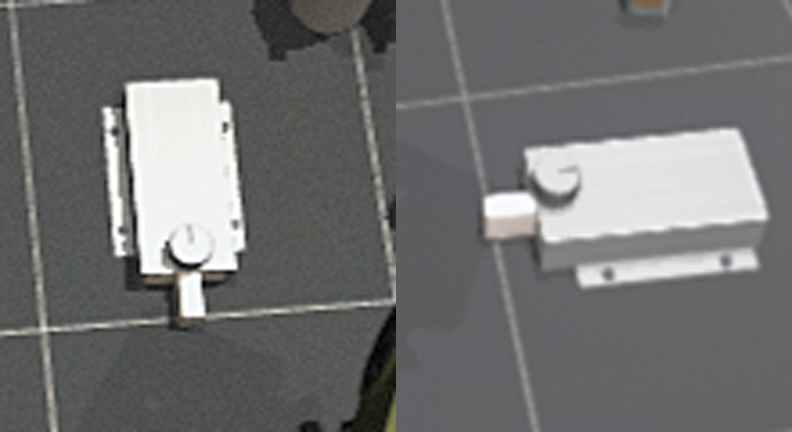

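The final picture shows the tray home, with only its lug outside the mouth at (190,295). The knob is low, its mark turned to +x at (190,235). That is a net 11.2 rad clockwise, which fits the stop at 12.5 rad with a start of about 1.3 rad. I hand it in.

```bash
python3 -c "
from bench import robot
print(robot.close_job())"
```

```text
the job is handed in; nothing more can be done
None
```

I handed the job in at 53 s. The brush is on the shelf clear of the tray, and both soaps were flat in the well when I last saw them, before the tray went in. The tray is home in the hood and the lock knob is screwed down to its stop. The hand-in gave no verdict, so this rests on my own pictures and force readings.

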